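Toaster and coffee-machine trays back home

ROBOT

A 6-joint arm with a two-finger parallel gripper is mounted at the origin on the work surface. World frame = base frame: x ahead of the robot, y to its left, z up, the work surface at z = 0. Lengths are in mm, angles in degrees, forces in N, time in s.
With the tool pointing down it reaches from about 350 to 850 mm from the base axis. Payload 8.1 kg.
Tool frame: the origin (TCP) lies midway between the tips of the shut fingers; the grasp point (between the pads) lies 19 mm behind it; z points along the fingers, y is the line along which they close (so a half turn about z gives the same grasp; the last joint's range is limited). The gripper opens to 85 mm and grips with 20 to 120 N. Pads are 22 mm wide; open, the fingers measure 114 mm over their backs; the gripper's body (76 mm by 85 mm) begins 54 mm behind the grasp point. The pads swing forward as they close: fully open they stand 13 mm farther back than shut.
Start: joints at [-68.148, 7.471, 85.268, -0, 87.261, -4.893], TCP at [270.038, -535.803, 192.492] pointing down, gripper open.
Joint ranges: [-169.43, 169.43], [-51.17, 129.36], [1.28, 143.12], [-76.62, 256.62], [0, 156.53], [-152.29, 152.29]. Speed limits (degrees/s): [136.94, 136.94, 159.86, 180, 180, 180].

INTERFACE

Orientations are given as [roll, pitch, yaw] about the fixed x, y, z axes, in that order (R = Rz(yaw) Ry(pitch) Rx(roll)).
In Python, from plant import robot gives the robot as it stands. The module is installed in compiled form; this text tells all that it offers.
- The arm moves only by the tool move_arm, never from a script. Its argument "deltas" is a list of rows, each a list of 6 numbers: the shift along the tool's x, y, z scaled (see below), then the turn, a rotation vector about the tool's x, y, z scaled (see below). A call has 1 to 12 rows; each row is the pose to reach, as a shift and turn from the pose commanded when the call began, along the tool's axes at that moment; what a row does not reach only later rows make up. The controller multiplies each number of a shift by 0.15 m and each number of a turn by 30 degrees. A row lasts 1/8 s, in which the tool goes at most 62.5 mm and 10.7 degrees, less where a joint would pass 70% of its speed; a pose out of reach is approached as far as the arm can. A call with a number of a shift or a turn outside -1 to 1 is refused whole. A call with a gripper value outside its range is refused whole. "claw" is the opening, from 0 (shut) to 1 (fully open), set as the call begins (left out, the last holds). The fingers move at their own pace and stop on an object; the grip force is fixed at half the most. Time passes only in rows, so rows that repeat a pose let the fingers close. It gives the time, the measured TCP pose, the force, the opening and the grip force at its end, in the units of the state.
- robot.sense(): the state, without advancing time (a new reading comes with each control period).
- robot.get_image(name): name is "scene" or "top" or "wrist"; returns a dict with "pixels" (480x640x3 uint8, red, green, blue), "intrinsics" (3x3 intrinsics, pixels), "k1" (the pictures are not rectified: a ray, as slopes to the right and down, at radius r is drawn at 1 + k1 r^2 times it, then the intrinsics apply), "rvec" (rotation vector, rad) and "tvec" (3), from world to camera coordinates, as OpenCV has them. Camera axes: x right, y down, z forward; pixel columns grow to the right and rows downward; lengths in mm; the calibration is good to about 2 mm. A picture is of the moment at which its call begins. There is no depth.
- robot.finish_job(): hands the job in; it is judged then, once.
The state is a dict: "t": time; "q": joint angles; "joint_vel": joint speeds; "joint_torque": joint torques, N m; "ee_pos": TCP position; "tool_rot": TCP orientation; "wrist_force": force on the tool from outside, world axes, zero at the start; "ft_torque": the same for the moment, N m; "width": finger opening in mm; "gripper_force": force on a finger pad.
Only numpy, scipy, OpenCV 4.12 (cv2) and the standard library are available. Lean on these libraries where they do the work, as an engineer would, in place of code of your own. Each camera call takes 0.05 s, during which the arm holds its last target. There are 200 camera calls.

TASK

The toaster's crumb tray and the coffee machine's drip tray lie washed on the worktop. Slide each one along the worktop, without lifting it, into the slot at the foot of the appliance whose slot it fits, and push it gently past the spring catches until it is fully home against its stop. Leave the other things on the worktop where they stand.

Things in the scene. Friction and masses are not known exactly. Their poses are not given: they have to be found in the camera images.
- toaster: White toaster, end-on to the robot, fixed, 160 wide (y), 250 deep (x), 180 high. At the foot of its front face (-x side) a slot 105 wide, 22 high, open down to the worktop, upright edges rounded 9 mm: it takes the narrow tray. Origin: middle of the slot mouth, in the plane of the front face, at worktop height. x points straight into the slot, y left, z up.
- coffee_machine: Grey pod coffee machine, fixed: foot 180 wide (y), 250 deep, 50 high; column and overhanging head to 240 high, the head starting 30 mm behind the front face. In the foot's front face a slot 145 wide, 22 high, made like the toaster's: it takes the wide tray. Origin and axes as for the toaster. Toaster and machine stand side by side, either one on the left.
- toaster_home (a point): Where the narrow tray's near-edge point comes when fully home: 15 mm in front of the toaster's face, 8 mm up, toaster's axes. A hard stop ends the tray's way there (115 mm of it inside). Two spring catches, one in each side wall, drag on the tray from about 20 mm before home, need 5 to 20 N of push, and snap into its notches at home.
- coffee_machine_home (a point): Where the wide tray's near-edge point comes when fully home: 15 mm in front of the coffee machine's face, 8 mm up, the machine's axes. Same hard stop and spring catches as in the toaster.
- narrow_tray: Toaster's crumb tray: plain steel plate 100 wide (y), 130 long (x), 10 thick; near end (-x) a full-width bar 15 long, 16 high, stays outside. Upright flanks with a notch 6 deep, 16 long, 35 mm ahead of the centre; the leading corners taper 6 mm over 16 mm. About 0.3 kg, too wide to grasp. Origin: middle of its underside. x to its leading end (starts roughly along world x), z up.
- wide_tray: The coffee machine's drip tray: the same steel tray but 140 wide (y), with dark grille slots in its top. Same length (130), heights, bar, notches, mass, origin and axes as the narrow tray. One tray lies to the left of the appliances' fronts, the other to the right, either way round.
- narrow_tray_front (a point): Middle of the narrow tray's near edge (the outer face of its bar), 65 mm behind the tray's centre and 8 mm above its underside; axes as the tray's.
- wide_tray_front (a point): Middle of the wide tray's near edge (the outer face of its bar), 65 mm behind the tray's centre and 8 mm above its underside; axes as the tray's.
- mug: White mug, 80 mm across, 80 high, standing beyond the trays on the left. Bystander. Origin: middle of its underside.
- jam_jar: Jam jar, 66 mm across, 80 high, beyond the trays on the right. Bystander. Origin: middle of its underside.
- ramekin: Small white bowl, 60 mm across, 38 high, on the robot's side between the trays. Bystander. Origin: middle of its underside.
- sugar_pot: Lidded white sugar pot, 60 mm across, 65 high, at the back right. Bystander. Origin: middle of its underside.
- pepper_mill: Small wooden pepper mill, 48 mm across, 75 high, at the back left. Bystander. Origin: middle of its underside.
There are look-alikes about, which are no part of the job. Leave any green look-alike of the wide_tray alone.

How it is judged:
By the outcome, as a careful person would: the job done as asked, in the order asked, and still so for the second after the job is handed in, with the robot touching nothing.
It also fails if it takes over 72 s, if anything falls off the work surface, if the arm or the gripper's body presses on something with over 40 N, if the wrist force passes 120 N, or if a joint passes its speed limit or range.

## Working session

There is one attempt and no reset: what is moved stays moved. The work goes in short steps, Python scripts to look and compute and a tool call to move; the robot and the scene stay as the last step left them, time stands still between calls to the robot, and variables do not carry over. Pictures are saved under pics/ and viewed, at most 10 in all, crops included, and the job is handed in when it is done.

Besides the shell and the picture viewer there is one more tool, called after ">>>" in YAML: its name, and indented under it one key for each argument. move_arm: Moves the arm, as the interface text tells. Shifts and turns lie within -1 to 1; 1 stands for 0.15 m of shift or 30 degrees of turn. Its arguments: {"type":"object","properties":{"deltas":{"type":"array","items":{"type":"array","items":{"type":"number","minimum":-1,"maximum":1}}},"claw":{"type":"number"}},"required":["deltas"]}

```bash
mkdir -p pics; cat > h.py <<'E'
import numpy as np, cv2
from plant import robot
def cam(n):
    d=robot.get_image(n); return d
def save(d,f): cv2.imwrite('pics/'+f,d['pixels'][:,:,::-1])
def ray(d,uv,z):
    K=np.array(d['intrinsics'],float);k=d['k1'];R=cv2.Rodrigues(np.array(d['rvec'],float))[0];t=np.array(d['tvec'],float).ravel()
    uv=np.atleast_2d(np.array(uv,float))
    p=cv2.undistortPoints(uv.reshape(-1,1,2),K,np.array([k,0,0,0.])).reshape(-1,2)
    c=-R.T@t; r=np.c_[p,np.ones(len(p))]@R
    return c+r*((z-c[2])/r[:,2])[:,None]
def proj(d,P):
    return cv2.projectPoints(np.atleast_2d(np.array(P,float)),np.array(d['rvec'],float),np.array(d['tvec'],float),np.array(d['intrinsics'],float),np.array([d['k1'],0,0,0.]))[0].reshape(-1,2)
E
python3 - <<'E'
from h import *
import pickle
s=robot.sense();print(s['t'],s['ee_pos'],s['tool_rot'],s['wrist_force'])
for n in('top','scene'):
    d=cam(n);save(d,n+'0.png');pickle.dump(d,open(n+'0.pkl','wb'))
E
```

```text
0.0 [ 269.82045438 -535.23576407  191.4581039 ] [-1.79897617e+02 -8.29234757e-03  2.67472473e+01] [ 0.47426326 -0.16555107 -0.51233429]
```

View pics/top0.png

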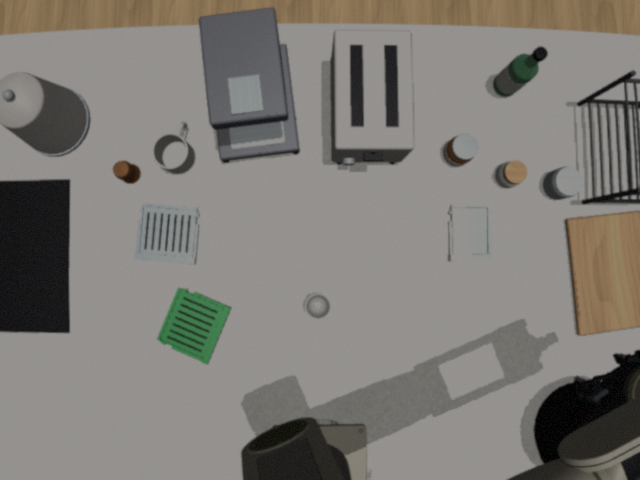

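View pics/scene0.png

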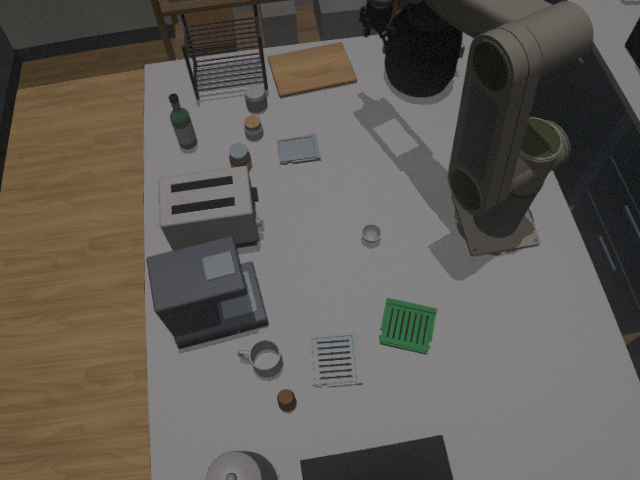

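Top view: the wide tray is at (168,235) (grey, grille), its green look-alike at (195,325), and the narrow tray at (470,232) (plain). The coffee machine's front is near (258,155), the toaster's near (372,158), and the ramekin is at (318,305). The scene view agrees: wide tray (336,360), green (408,326), narrow tray (298,150). I choose the grey grille tray and the plain steel tray, and check both in close crops.

```bash
python3 - <<'E'
import pickle,cv2,numpy as np
d=pickle.load(open('top0.pkl','rb'));im=d['pixels'][:,:,::-1]
a=cv2.resize(im[100:180,200:430],None,fx=3.4,fy=3.4,interpolation=cv2.INTER_CUBIC)
b=cv2.resize(im[195:275,125:210],None,fx=3.6,fy=3.6,interpolation=cv2.INTER_CUBIC)
c=cv2.resize(im[195:275,435:520],None,fx=3.6,fy=3.6,interpolation=cv2.INTER_CUBIC)
bc=np.hstack([b,c]);o=np.zeros((600,800,3),np.uint8)
o[:a.shape[0],:a.shape[1]]=a;o[300:300+bc.shape[0],:bc.shape[1]]=bc
o=cv2.convertScaleAbs(o,alpha=1.2)
cv2.imwrite('pics/crop1.png',o)
from h import ray
for n,uv in dict(base=(340,450),wide=(168,235),narrow=(470,232),ram=(318,305),mug=(173,155),jar=(460,150),cmL=(222,160),cmR=(298,153),tL=(335,160),tR=(411,162)).items(): print(n,ray(d,uv,0).round())
R=cv2.Rodrigues(np.array(d['rvec'],float))[0];print(-R.T@np.array(d['tvec']).ravel())
E
```

```text
base [[ 46. -49.   0.]]
wide [[546. 344.   0.]]
narrow [[ 548. -356.    0.]]
ram [[383.  -1.   0.]]
mug [[732. 333.   0.]]
jar [[ 740. -337.    0.]]
cmL [[718. 218.   0.]]
cmR [[733.  43.   0.]]
tL [[716. -43.   0.]]
tR [[ 712. -220.    0.]]
[ 491.65028228   20.44703214 1256.61990448]
```

View pics/crop1.png

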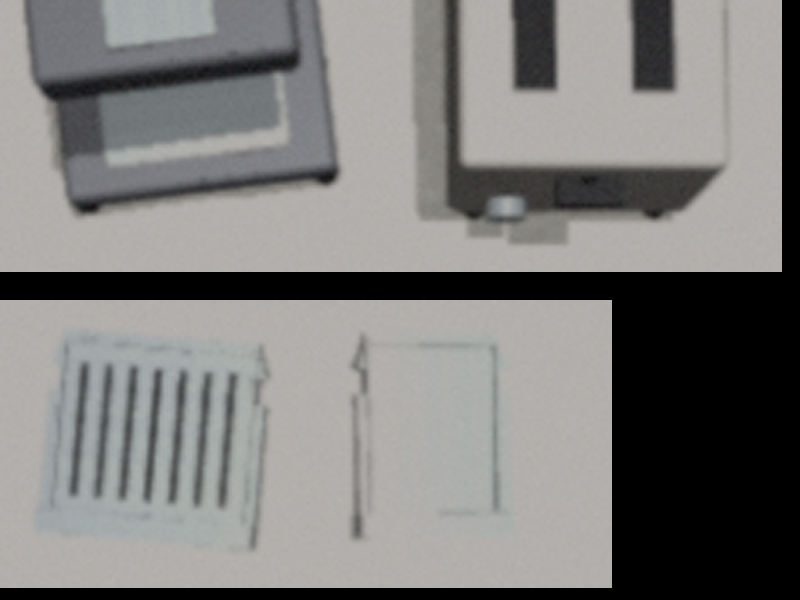

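Crop: both trays have the bar at the near (robot) end. The wide tray is turned a few degrees clockwise, with its bar edge running (37,527)–(252,548). The narrow tray is almost square-on, with its bar edge at about y=538. Both fit the descriptions. Next I measure them.

```bash
python3 - <<'E'
import pickle,cv2,numpy as np
from h import *
d=pickle.load(open('top0.pkl','rb'));im=d['pixels'].astype(int)
f=cv2.GaussianBlur(d['pixels'],(3,3),0).astype(int)
bl=f[:,:,2]-f[:,:,0]
print('bg',bl[240,400],'tray',bl[230,480],bl[210,170])
out=[]
for n,(x0,x1,y0,y1) in dict(wide=(125,212,192,276),narrow=(430,510,192,276)).items():
    m=(bl[y0:y1,x0:x1]>-1).astype(np.uint8)
    m=cv2.morphologyEx(m,cv2.MORPH_CLOSE,np.ones((5,5)));m=cv2.morphologyEx(m,cv2.MORPH_OPEN,np.ones((3,3)))
    c=max(cv2.findContours(m,0,1)[0],key=cv2.contourArea).reshape(-1,2)+[x0,y0]
    P=ray(d,c,10)[:,:2].astype(np.float32)
    print(n,cv2.minAreaRect(P),len(c)); out.append(cv2.resize(m*255,None,fx=3,fy=3))
ta=ray(d,[(335.3,147.9),(413.8,148.5)],180);print('toaster top front',ta.round(1))
cm=ray(d,[(220.6,159.7),(299.4,152.4)],50);print('cm front',cm.round(1))
for q in(ta,cm):
    v=q[0]-q[1];print(np.linalg.norm(v),'yaw',np.degrees(np.arctan2(-v[0],v[1])),q.mean(0))
for n,z,uv in(('ram',30,(318,305)),('mug',80,(175,153)),('jar',80,(465,147)),('mill',75,(122,170))):print(n,ray(d,uv,z).round())
cv2.imwrite('pics/m.png',np.hstack([np.pad(o,((0,300-o.shape[0]),(0,300-o.shape[1]))) for o in out]))
print(robot.get_image('wrist')['tvec'])
E
```

```text
bg -5 tray 1 5
wide ((549.8403930664062, 343.9569396972656), (143.35243225097656, 131.9862823486328), 84.63331604003906) 221
narrow ((548.3394775390625, -385.3370361328125), (35.84552001953125, 123.0120849609375), 89.00914001464844) 126
toaster top front [[ 708.5  -34.6  180. ]
 [ 707.3 -191.5  180. ]]
cm front [[710.1 213.6  50. ]
 [724.9  38.6  50. ]]
156.95134173652858 yaw -0.4278395214191588 [ 707.8831094  -113.06212829  180.        ]
175.67282330154544 yaw 4.8182304280824395 [717.52229386 126.08254426  50.        ]
ram [[386.  -0.  30.]]
mug [[721. 309.  80.]]
jar [[ 731. -326.   80.]]
mill [[686. 428.  75.]]
[-599.72301507  -33.05930967  377.68994426]
```

View pics/m.png

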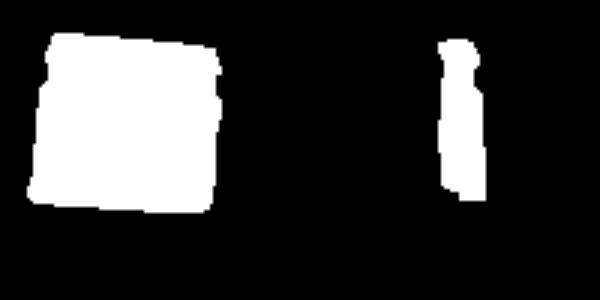

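```bash
cat >> h.py <<'E'
from scipy.spatial.transform import Rotation as Ro
def plan(pos,yaw,pitch=0,cur=None):
    """numbers to go from sensed (or cur=(pos,rpy)) pose to the pose; pitch>0 leans the body to the robot"""
    s=robot.sense();p,r=cur if cur else (s['ee_pos'],s['tool_rot'])
    R0=Ro.from_euler('xyz',r,degrees=True)
    R1=Ro.from_euler('y',-pitch,degrees=True)*Ro.from_euler('xyz',[180,0,yaw],degrees=True)
    print('shift',(R0.inv().apply(np.array(pos)-p)/150).round(3),'turn',((R0.inv()*R1).as_rotvec(degrees=True)/30).round(3),'t',s['t'])
E
python3 - <<'E'
from h import *
c=([270.038,-535.803,192.492],[180,0,26.75])
plan((370,-445,192),58,cur=c)
plan((470,-353,192),90,cur=([370,-445,192],[180,0,58]))
E
```

```text
shift [ 0.868 -0.241  0.003] turn [ 0.     0.    -1.042] t 0.15
shift [0.873 0.24  0.   ] turn [ 0.     0.    -1.067] t 0.15
```

>>> move_arm:
  deltas:
    - [0.87, -0.24, 0, 0, 0, -1]
    - [0.87, -0.24, 0, 0, 0, -1]
    - [0.87, -0.24, 0, 0, 0, -1]
    - [0.87, -0.24, 0, 0, 0, -1]

```text
t: 0.65
ee_pos: [371.0, -444.1, 192.2]
tool_rot: [-180.0, -0.0, 56.8]
wrist_force: [-0.8, -0.4, -0.0]
width: 85.4
gripper_force: 0.0
```

>>> move_arm:
  deltas:
    - [0.87, 0.24, 0, 0, 0, -1]
    - [0.87, 0.24, 0, 0, 0, -1]
    - [0.87, 0.24, 0, 0, 0, -1]
    - [0.87, 0.24, 0, 0, 0, -1]
    - [0.87, 0.24, 0, 0, 0, -1]

```text
t: 1.27
ee_pos: [471.0, -356.7, 192.3]
tool_rot: [-180.0, 0.0, 86.4]
wrist_force: [0.2, 0.4, -0.0]
width: 85.3
gripper_force: 0.0
```

```bash
python3 - <<'E'
from h import *
import pickle
s=robot.sense();print(s['t'],s['ee_pos'],s['tool_rot'],s['wrist_force'])
d=cam('wrist');pickle.dump(d,open('w1.pkl','wb'));save(d,'w1.png')
E
```

```text
1.275 [ 471.0040796  -356.70673913  192.28309631] [-1.79966620e+02  9.58943786e-03  8.63742330e+01] [ 0.1534489   0.4294694  -0.02895726]
```

View pics/w1.png

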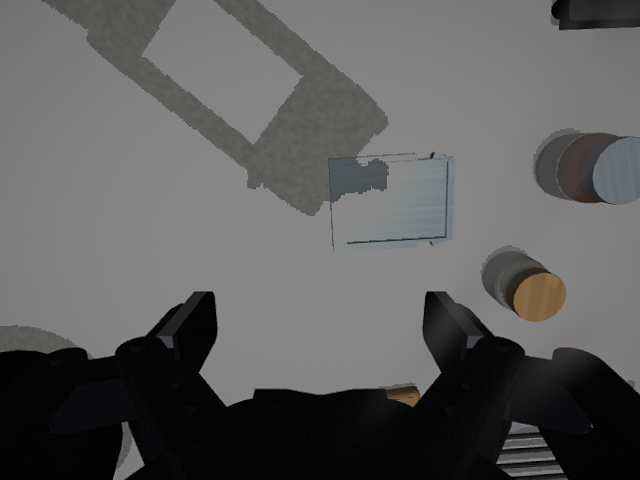

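Wrist view: the narrow tray's bar outer edge runs (330,158)–(333,250) and its leading end is at x≈452. Its flanks are at y≈156 and y≈245. The bar is on the left, towards the robot.

```bash
python3 - <<'E'
from h import *
import pickle
d=pickle.load(open('w1.pkl','rb'))
print(ray(d,[(329.5,158.5),(333,250)],16).round(1))
print(ray(d,[(440,154),(440,245),(453,200)],10).round(1))
w=cv2.resize(d['pixels'][140:265,310:475,::-1],None,fx=4.8,fy=4.8,interpolation=cv2.INTER_CUBIC)
cv2.imwrite('pics/w1c.png',cv2.convertScaleAbs(w,alpha=1.3))
E
```

```text
[[ 485.  -303.6   16. ]
 [ 483.4 -399.7   16. ]]
[[ 598.2 -306.1   10. ]
 [ 600.6 -403.2   10. ]
 [ 613.1 -354.4   10. ]]
```

View pics/w1c.png

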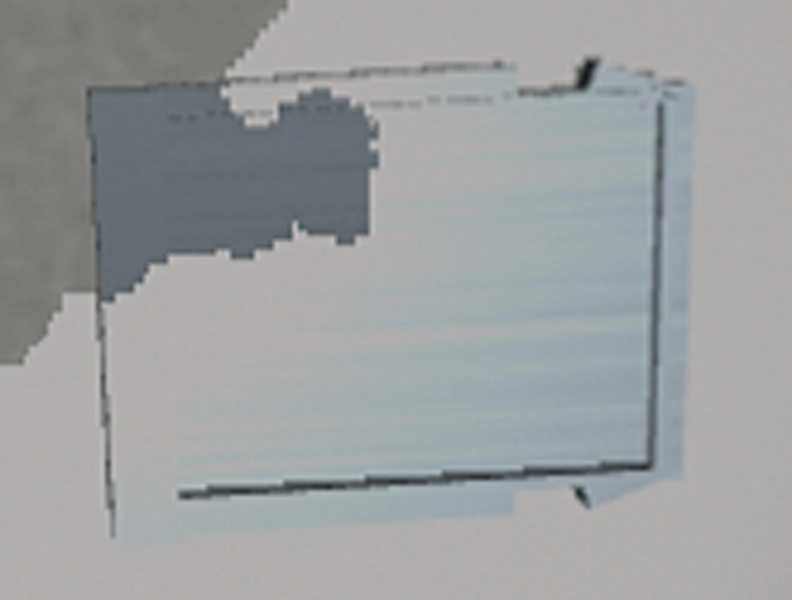

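Close crop: bar outer edge (88,88)–(113,540), upper flank reaching (515,65), lower flank reaching (510,513). Both notches are near the leading end.

```bash
python3 - <<'E'
from h import *
import pickle
d=pickle.load(open('w1.pkl','rb'))
c=lambda L:[(x/4.8+310,y/4.8+140) for x,y in L]
a=ray(d,c([(88,88),(113,540)]),16);b=ray(d,c([(225,80),(515,65),(180,535),(510,513)]),10);l=ray(d,c([(692,100),(685,470)]),10)
print(a.round(1),b.round(1),l.round(1))
for v in (a[0]-a[1],l[0]-l[1]):print(np.degrees(np.arctan2(-v[0],v[1])))
for v in (b[1]-b[0],b[3]-b[2]):print(np.degrees(np.arctan2(v[1],v[0])))
E
```

```text
[[ 483.9 -303.3   16. ]
 [ 483.8 -402.5   16. ]] [[ 513.2 -303.7   10. ]
 [ 574.9 -304.3   10. ]
 [ 499.3 -404.2   10. ]
 [ 574.6 -403.7   10. ]] [[ 613.  -313.9   10. ]
 [ 614.3 -396.    10. ]]
-0.00707951024867345
0.906048291024955
-0.5856707545706069
0.36037255259951007
```

>>> move_arm:
  deltas:
    - [0.03, 0.134, 0.4, 0, 0, -0.12]
    - [0.03, 0.134, 0.8, 0, 0, -0.12]
    - [0.03, 0.134, 1, 0, 0, -0.12]
    - [0.03, 0.134, 1, 0, 0, -0.12]
    - [0.03, 0.134, 1, 0, 0, -0.12]
  claw: 0.5

```text
t: 1.95
ee_pos: [492.9, -353.7, 44.5]
tool_rot: [179.9, 0.1, 90.2]
wrist_force: [0.1, -0.5, 0.4]
width: 43.0
gripper_force: 0.0
```

>>> move_arm:
  deltas:
    - [0, -0.01, 0.1, 0, 0, 0]
    - [0, -0.01, 0.18, 0, 0, 0]
    - [0, -0.01, 0.207, 0, 0, 0]
    - [0, -0.01, 0.207, 0, 0, 0]
    - [0, -0.01, 0.207, 0, 0, 0]

```text
t: 2.58
ee_pos: [491.2, -352.3, 11.8]
tool_rot: [180.0, 0.0, 90.4]
wrist_force: [0.1, -0.3, -0.3]
width: 43.0
gripper_force: 0.0
```

>>> move_arm:
  deltas:
    - [0, 0, 0, 0, 0, 0]
    - [0, 0, 0, 0, 0, 0]
    - [0, 0, 0, 0, 0, 0]
    - [0, 0, 0, 0, 0, 0]
    - [0, 0, 0, 0, 0, 0]
  claw: 0

```text
t: 3.2
ee_pos: [490.9, -352.2, 11.4]
tool_rot: [-180.0, -0.0, 90.3]
wrist_force: [-0.9, -0.4, -0.2]
width: 0.1
gripper_force: 0.0
```

```bash
python3 - <<'E'
from h import *
d=cam('wrist');t=cam('top')
a=cv2.resize(d['pixels'][120:480,100:560],(560,438));b=cv2.resize(t['pixels'][185:290,420:540],None,fx=5,fy=5)[:,:240*2]
o=np.zeros((600,800,3),np.uint8);o[:300,:383]=cv2.resize(a,(383,300));o[:,400:800]=cv2.resize(t['pixels'][175:300,430:513],(400,600),interpolation=cv2.INTER_CUBIC)
cv2.imwrite('pics/w2.png',o[:,:,::-1]);print(proj(t,[[491,-352,12]]))
E
```

```text
[[470.16905202 256.35394754]]
```

View pics/w2.png

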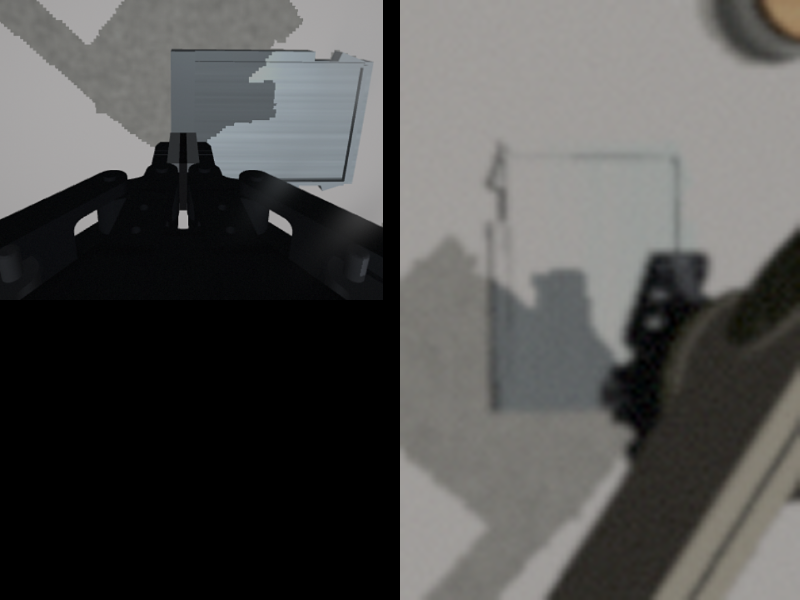

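The fingers shut above the bar (left part, (183,140)) and gripped nothing. I probe downwards gently to find its top.

>>> move_arm:
  deltas:
    - [0, 0, 0.01, 0, 0, 0]
    - [0, 0, 0.02, 0, 0, 0]
    - [0, 0, 0.02, 0, 0, 0]

```text
t: 3.68
ee_pos: [490.7, -352.0, 8.1]
tool_rot: [-180.0, -0.0, 90.3]
wrist_force: [-0.1, 0.1, -0.5]
width: -0.2
gripper_force: 0.0
```

```bash
python3 - <<'E'
from h import *
s=robot.sense();d=cam('wrist');p=s['ee_pos'];print(p,s['wrist_force'])
for z in(0,5,8,10,16,20,27):print(z,proj(d,[p[0],p[1],z]).round(1))
im=d['pixels'];print(im[250:330:4,320].sum(1)//3)
print(proj(d,[[483.8,-303.5,16],[613.8,-353,10],[483.8,-303.5,0]]).round(1))
g=cv2.cvtColor(im,cv2.COLOR_RGB2GRAY)
cv2.imwrite('pics/w3.png',cv2.resize(im[150:350,250:450,::-1],(800,600),interpolation=cv2.INTER_CUBIC)[:,:])
E
```

```text
[ 490.67188691 -352.03193653    8.13035491] [-0.05832399  0.08160056 -0.47670617]
0 [[318.3 263.9]]
5 [[318.2 266.8]]
8 [[318.2 268.6]]
10 [[318.2 269.8]]
16 [[318.1 273.7]]
20 [[318.1 276.4]]
27 [[318.  281.5]]
[96 95 95 93 94 94 94 99  8  4  6  7  5  5  5  6  7 20 20 20]
[[304.7 181.3]
 [540.1 272.5]
 [306.  178.5]]
```

View pics/w3.png

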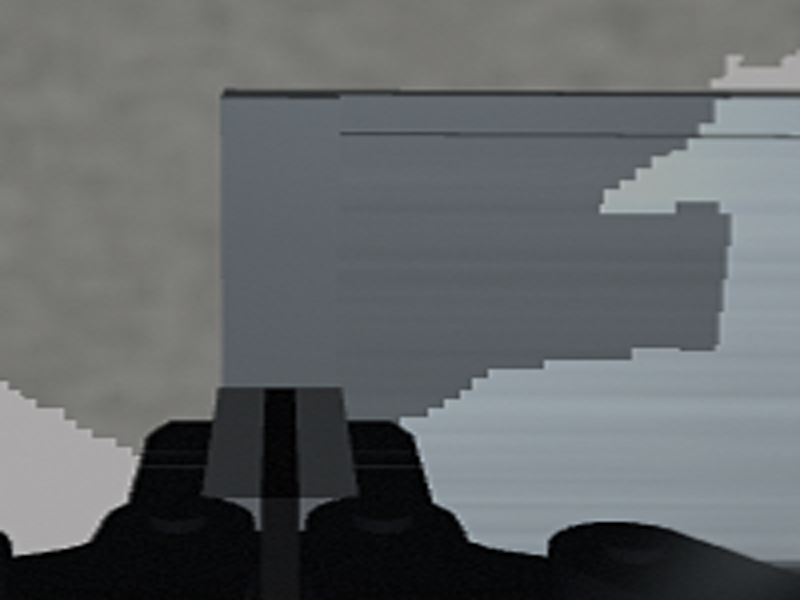

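Crop: the pads' tips end at about row 278 (full picture), directly over the bar, which spans x≈305–335. I work out the tip height from that.

```bash
python3 - <<'E'
from h import *
s=robot.sense();d=cam('wrist')
R=cv2.Rodrigues(np.array(d['rvec'],float))[0];c=-R.T@np.array(d['tvec']).ravel();print('cam',c,'axis',R[2])
for uv in((318,278),(318,315)):
    P=ray(d,uv,0)[0];v=P-c
    for y in(-330,-341,-352):print(uv,y,(c+v*(y-c[1])/v[1]).round(1))
print(s['q'])
E
```

```text
cam [ 491.17922316 -287.15876624  188.77073105] axis [ 0.00113927 -0.25865874 -0.96596809]
(318, 278) -330 [ 490.9 -330.    79. ]
(318, 278) -341 [ 490.8 -341.    50.8]
(318, 278) -352 [ 490.7 -352.    22.6]
(318, 315) -330 [ 491.  -330.   105.7]
(318, 315) -341 [ 490.9 -341.    84.4]
(318, 315) -352 [ 490.9 -352.    63.1]
[-4.05222239e+01  1.71733238e+01  9.41822036e+01  1.41508512e-03
  6.86646595e+01 -4.08672937e+01]
```

>>> move_arm:
  deltas:
    - [0, 0, 0.01, 0, 0, 0]
    - [0, 0, 0.02, 0, 0, 0]
    - [0, 0, 0.02, 0, 0, 0]

```text
t: 4.15
ee_pos: [490.7, -352.1, 5.2]
tool_rot: [-180.0, -0.0, 90.3]
wrist_force: [0.4, 0.1, -0.1]
width: 0.1
gripper_force: 0.0
```

```bash
python3 - <<'E'
from h import *
s=robot.sense();print(s);d=cam('wrist');im=d['pixels'].sum(2)//3
print(im[262:290:2,320], im[262:290:2,310],im[240,290:350:3])
E
```

```text
{'t': 4.15, 'q': array([-4.05203221e+01,  1.73970606e+01,  9.42645174e+01, -1.28284961e-04,
        6.83621580e+01, -4.08682969e+01]), 'joint_vel': array([-0.04716749, -0.20927446, -0.17361188, -0.0303793 ,  0.24987002,
       -0.0833674 ]), 'joint_torque': array([-5.13617488e-03, -6.05215430e+01, -4.48181713e+01, -5.06630058e-04,
       -3.60647310e-02, -3.51028382e-05]), 'ee_pos': array([ 490.7171729 , -352.06140691,    5.19297078]), 'tool_rot': array([-1.79981972e+02, -1.54408097e-02,  9.03480197e+01]), 'wrist_force': array([ 0.36343196,  0.0824811 , -0.05609032]), 'ft_torque': array([ 0.02196828, -0.02143302, -0.01481472]), 'gripper_force': 0.0, 'width': 0.14242736335916414}
[95 95 94 94 93 94 94 93 99  2  7  8  8  9] [95 95 94 93 94 93 94 93 96 46 46 46 47 46] [121 124 124 122 117  97  96  97  97  97  97  98  97  98  98  98  99  98
  97  96]
```

>>> move_arm:
  deltas:
    - [0, 0, 0.01, 0, 0, 0]
    - [0, 0, 0.02, 0, 0, 0]
    - [0, 0, 0.02, 0, 0, 0]

```text
t: 4.58
ee_pos: [490.7, -352.1, 2.2]
tool_rot: [-180.0, -0.0, 90.3]
wrist_force: [-0.1, 0.8, -0.7]
width: -0.1
gripper_force: 0.0
```

>>> move_arm:
  deltas:
    - [0, 0, 0.01, 0, 0, 0]
    - [0, 0, 0.02, 0, 0, 0]
    - [0, 0, 0.02, 0, 0, 0]

```text
t: 4.95
ee_pos: [490.7, -352.1, -0.8]
tool_rot: [-180.0, -0.0, 90.3]
wrist_force: [0.5, -0.5, -0.5]
width: -0.2
gripper_force: 0.0
```

```bash
python3 - <<'E'
from h import *
d=cam('scene');w=cam('wrist')
R=cv2.Rodrigues(np.array(d['rvec'],float))[0];print('cam',-R.T@np.array(d['tvec']).ravel())
p=proj(d,[[490.7,-352,0],[490.7,-352,19],[491,-352,73],[483.8,-303,16],[483.8,-403,16]]).round(1);print(p.tolist())
u,v=p[0].astype(int)
a=cv2.resize(d['pixels'][v-50:v+40,u-50:u+50],(500,450),interpolation=cv2.INTER_CUBIC)
b=cv2.resize(w['pixels'][230:350,270:370],(300,360),interpolation=cv2.INTER_CUBIC)
o=np.zeros((450,800,3),np.uint8);o[:,:500]=a;o[:360,500:]=b
cv2.imwrite('pics/s2.png',cv2.convertScaleAbs(o[:,:,::-1],alpha=1.3));print(u,v)
E
```

```text
cam [ 641.78545829  746.74148967 1437.96961142]
[[315.5, 148.9], [315.4, 145.2], [315.0, 134.5], [320.0, 157.6], [315.0, 133.3]]
315 148
```

View pics/s2.png

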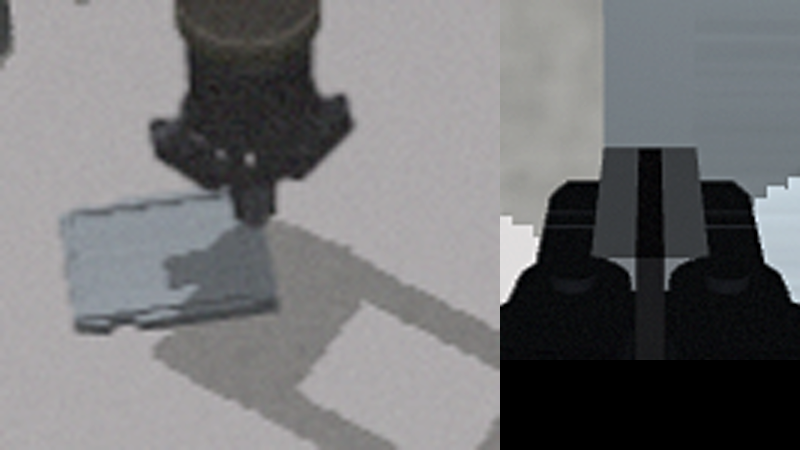

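Scene crop: the fingertips end near (255,225), which puts them about 15–40 mm above where the stated TCP should be. The wrist crop agrees. The real tips are short of the reported TCP, so I keep probing down in small steps and watch the force.

>>> move_arm:
  deltas:
    - [0, 0, 0.02, 0, 0, 0]
    - [0, 0, 0.035, 0, 0, 0]
    - [0, 0, 0.035, 0, 0, 0]

```text
t: 5.42
ee_pos: [490.6, -352.0, -6.2]
tool_rot: [-180.0, -0.0, 90.3]
wrist_force: [0.6, -0.2, 0.7]
width: -0.1
gripper_force: 0.0
```

>>> move_arm:
  deltas:
    - [0, 0, 0.02, 0, 0, 0]
    - [0, 0, 0.02, 0, 0, 0]

```text
t: 5.68
ee_pos: [490.7, -352.0, -9.1]
tool_rot: [-180.0, -0.0, 90.3]
wrist_force: [0.3, -0.2, 0.2]
width: 0.1
gripper_force: 0.0
```

>>> move_arm:
  deltas:
    - [0, 0, 0.02, 0, 0, 0]
    - [0, 0, 0.03, 0, 0, 0]
    - [0, 0, 0.03, 0, 0, 0]

```text
t: 6.05
ee_pos: [490.7, -352.1, -13.6]
tool_rot: [-180.0, -0.0, 90.3]
wrist_force: [-0.5, -0.0, -0.0]
width: 0.2
gripper_force: 0.0
```

>>> move_arm:
  deltas:
    - [0, 0, 0.02, 0, 0, 0]
    - [0, 0, 0.02, 0, 0, 0]

```text
t: 6.3
ee_pos: [490.7, -352.0, -16.7]
tool_rot: [-180.0, -0.0, 90.3]
wrist_force: [0.1, -0.3, -0.1]
width: -0.1
gripper_force: 0.0
```

```bash
python3 - <<'E'
from h import *
d=cam('wrist');g=d['pixels'].sum(2)/3
R=cv2.Rodrigues(np.array(d['rvec'],float))[0];print('cam',-R.T@np.array(d['tvec']).ravel())
for r in (200,240,260):
    e=np.diff(cv2.GaussianBlur(g,(3,3),0)[r]);i=np.argsort(-abs(e))[:8];print(r,sorted((int(k),round(float(e[k]))) for k in i))
c=g[150:320,320];print([ (150+k,int(c[k])) for k in range(0,170,6)])
print(proj(d,[[483.8,-303.5,16],[483.8,-340,16],[498.8,-340,16],[490.7,-341,16],[490.7,-341,10],[491,-352,16]]).round(1).tolist())
E
```

```text
cam [ 491.10795927 -287.09866539  163.85814983]
200 [(123, -12), (124, -23), (443, 25), (444, 26), (504, -18), (505, -22), (538, 19), (539, 20)]
240 [(172, -24), (448, 26), (449, 25), (562, -29), (563, -45), (564, -24), (567, 42), (568, 32)]
260 [(190, -23), (446, 25), (447, 24), (558, -26), (559, -47), (560, -26), (563, 41), (564, 36)]
[(150, 121), (156, 122), (162, 121), (168, 123), (174, 128), (180, 125), (186, 48), (192, 106), (198, 106), (204, 105), (210, 104), (216, 104), (222, 103), (228, 101), (234, 101), (240, 100), (246, 99), (252, 99), (258, 98), (264, 97), (270, 97), (276, 98), (282, 5), (288, 7), (294, 5), (300, 7), (306, 10), (312, 3), (318, 24)]
[[302.4, 187.0], [302.9, 268.0], [336.0, 268.2], [318.1, 270.2], [318.2, 265.8], [318.7, 292.7]]
```

>>> move_arm:
  deltas:
    - [0, 0, 0.03, 0, 0, 0]
    - [0, 0, 0.05, 0, 0, 0]
    - [0, 0, 0.05, 0, 0, 0]

```text
t: 6.72
ee_pos: [490.9, -352.3, -22.7]
tool_rot: [-180.0, -0.0, 90.3]
wrist_force: [-4.2, 2.9, 11.0]
width: 0.0
gripper_force: 5.6
```

>>> move_arm:
  deltas:
    - [0, 0, 0.02, 0, 0, 0]
    - [0, 0, 0.02, 0, 0, 0]

```text
t: 6.98
ee_pos: [491.1, -352.3, -22.9]
tool_rot: [-180.0, -0.0, 90.4]
wrist_force: [-15.4, 12.4, 36.7]
width: -0.1
gripper_force: 18.2
```

The tips touched the bar top (z=16) at reported z≈−22.5, so the real tips sit about 38 mm behind the reported TCP. I back off, open and grip at the corrected height.

>>> move_arm:
  deltas:
    - [0, 0, -0.1, 0, 0, 0]
    - [0, 0, -0.13, 0, 0, 0]

```text
t: 7.22
ee_pos: [491.6, -352.8, -6.2]
tool_rot: [179.9, 0.1, 90.3]
wrist_force: [0.3, -0.7, -0.5]
width: 0.1
gripper_force: 0.0
```

>>> move_arm:
  deltas:
    - [0, 0, 0, 0, 0, 0]
    - [0, 0, 0, 0, 0, 0]
    - [0, 0, 0, 0, 0, 0]
    - [0, 0, 0, 0, 0, 0]
  claw: 0.5

```text
t: 7.72
ee_pos: [490.6, -352.0, -7.8]
tool_rot: [-180.0, -0.0, 90.3]
wrist_force: [-0.0, 0.0, 1.3]
width: 42.4
gripper_force: 0.0
```

>>> move_arm:
  deltas:
    - [0, 0, 0.06, 0, 0, 0]
    - [0, 0, 0.11, 0, 0, 0]
    - [0, 0, 0.127, 0, 0, 0]
    - [0, 0, 0.127, 0, 0, 0]

```text
t: 8.22
ee_pos: [490.6, -351.9, -26.9]
tool_rot: [-180.0, -0.0, 90.3]
wrist_force: [-0.2, -0.0, -0.1]
width: 42.3
gripper_force: 0.0
```

>>> move_arm:
  deltas:
    - [0, 0, 0, 0, 0, 0]
    - [0, 0, 0, 0, 0, 0]
    - [0, 0, 0, 0, 0, 0]
    - [0, 0, 0, 0, 0, 0]
  claw: 0

```text
t: 8.72
ee_pos: [491.2, -352.5, -25.8]
tool_rot: [180.0, 0.0, 90.3]
wrist_force: [-1.1, 0.5, 4.9]
width: 12.0
gripper_force: 58.9
```

Gripped (12 mm opening, 59 N). Next I slide it sideways in front of the toaster (slot middle y≈−113).

>>> move_arm:
  deltas:
    - [0.06, 0, 0, 0, 0, 0]
    - [0.15, 0, 0, 0, 0, 0]
    - [0.25, 0, 0, 0, 0, 0]
    - [0.35, 0, 0, 0, 0, 0]
    - [0.45, 0, 0, 0, 0, 0]
    - [0.55, 0, 0, 0, 0, 0]
    - [0.65, 0, 0, 0, 0, 0]
    - [0.75, 0, 0, 0, 0, 0]
    - [0.85, 0, 0, 0, 0, 0]
    - [0.93, 0, 0, 0, 0, 0]
    - [0.98, 0, 0, 0, 0, 0]
    - [1, 0, 0, 0, 0, 0]

```text
t: 10.22
ee_pos: [490.3, -201.4, -25.8]
tool_rot: [179.9, 0.1, 90.4]
wrist_force: [-0.4, -4.1, 5.5]
width: 11.7
gripper_force: 59.5
```

>>> move_arm:
  deltas:
    - [0.06, 0, 0, 0, 0, 0]
    - [0.15, 0, 0, 0, 0, 0]
    - [0.25, 0, 0, 0, 0, 0]
    - [0.35, 0, 0, 0, 0, 0]
    - [0.45, 0, 0, 0, 0, 0]
    - [0.53, 0, 0, 0, 0, 0]
    - [0.58, 0, 0, 0, 0, 0]
    - [0.593, 0.01, 0, 0, 0, 0]
    - [0.593, 0.01, 0, 0, 0, 0]

```text
t: 11.35
ee_pos: [490.5, -112.4, -25.8]
tool_rot: [-180.0, 0.0, 90.4]
wrist_force: [-3.1, -2.1, 10.2]
width: 12.0
gripper_force: 60.3
```

```bash
python3 - <<'E'
from h import *
import pickle
s=robot.sense();print(s['t'],s['ee_pos'],s['tool_rot'],s['wrist_force'],s['ft_torque'],s['width'])
d=cam('top');pickle.dump(d,open('top1.pkl','wb'));w=cam('wrist');pickle.dump(w,open('w4.pkl','wb'))
a=cv2.resize(d['pixels'][95:280,205:435],(700,563),interpolation=cv2.INTER_CUBIC)
o=np.zeros((600,800,3),np.uint8);o[:563,:700]=a
cv2.imwrite('pics/t1.png',cv2.convertScaleAbs(o[:,:,::-1],alpha=1.3))
E
```

```text
11.35 [ 490.49064459 -112.36520778  -25.84020493] [-1.79970605e+02  1.15092201e-02  9.03963696e+01] [-3.07717569 -2.13728788 10.20738045] [-0.42532274  0.50696956 -0.15246174] 12.009499874908167
```

View pics/t1.png

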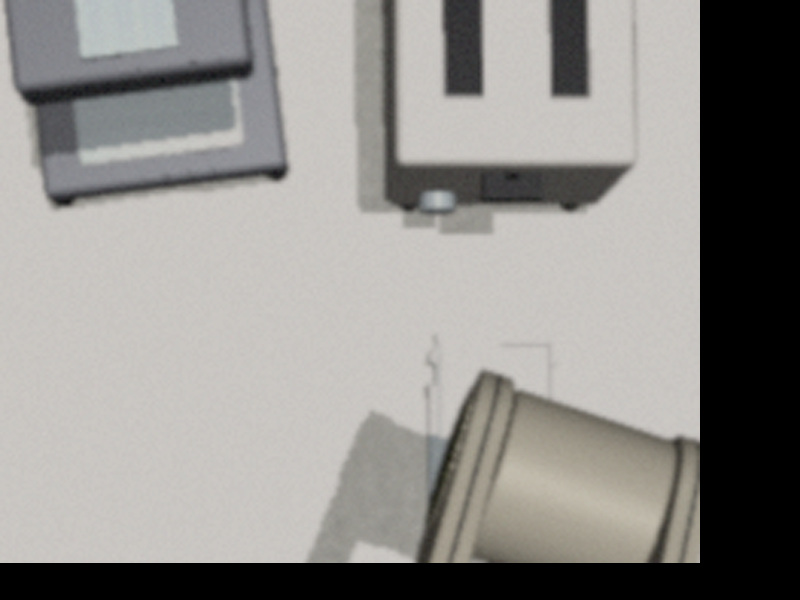

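Top crop: the narrow tray followed, with its flank at x≈430 and leading edge at y≈345. It now sits before the toaster, whose top front edge runs (397,163)–(635,163) with feet at (405,205) and (570,205). The coffee machine's foot edge runs (50,197)–(285,172). I check these numerically.

```bash
python3 - <<'E'
from h import *
import pickle
d=pickle.load(open('top1.pkl','rb'));k=230/700
c=lambda x,y:(205+x*k,95+y*k)
print('flankL',ray(d,[c(428,400),c(430,500)],10).round(1),'rightline',ray(d,[c(550,345),c(550,395)],10).round(1),'lead',ray(d,[c(525,345)],10).round(1))
print('feet',ray(d,[c(405,205),c(570,205)],3).round(1),'top',ray(d,[c(397,163),c(635,163)],180).round(1))
print('panel',[ray(d,[c(483,185),c(540,185)],z).round(1).tolist() for z in (60,100)])
print('cm feet',ray(d,[c(62,200),c(277,174)],3).round(1))
w=pickle.load(open('w4.pkl','rb'));g=cv2.GaussianBlur(cv2.cvtColor(w['pixels'],cv2.COLOR_RGB2GRAY),(3,3),0).astype(float)
for col in(330,400,480,540):
    e=np.diff(g[60:260,col]);i=np.argsort(-abs(e))[:5];print(col,sorted((int(j)+60,round(e[j])) for j in i))
# toaster top edges subpixel from top view
t=pickle.load(open('top0.pkl','rb'));g=cv2.cvtColor(t['pixels'],cv2.COLOR_RGB2GRAY).astype(float)
for r in(60,90,120,140):
    a=g[r-2:r+3].mean(0);e=np.diff(a);l=325+np.argmax(e[325:345]);rr=400+np.argmax(-abs(e[400:425])*-1);print(r,l,e[l].round(),rr,e[rr].round())
for u in(345,370,400):
    a=g[:,u-2:u+3].mean(1);e=np.diff(a);v=140+np.argmin(e[140:158]);print(u,v,e[v].round(),ray(t,(u,v+.5),180).round(1))
E
```

```text
flankL [[561.9 -65.   10. ]
 [487.1 -65.8  10. ]] rightline [[ 602.7 -157.4   10. ]
 [ 565.1 -156.8   10. ]] lead [[ 602.8 -138.5   10. ]]
feet [[ 710.3  -49.7    3. ]
 [ 710.1 -175.3    3. ]] top [[ 707.1  -34.9  180. ]
 [ 707.2 -191.2  180. ]]
panel [[[714.9, -103.2, 60.0], [714.9, -144.8, 60.0]], [[707.4, -99.1, 100.0], [707.4, -139.3, 100.0]]]
cm feet [[716.2 210.1   3. ]
 [734.6  47.1   3. ]]
330 [(184, -11), (185, -33), (186, -30), (189, 20), (190, 23)]
400 [(186, -29), (187, -29), (189, 24), (190, 14), (204, -13)]
480 [(188, -28), (190, 41), (191, 37), (205, -30), (207, 32)]
540 [(194, -13), (195, -18), (196, -10), (208, 18), (209, 15)]
60 334 31.0 412 7.0
90 334 36.0 413 12.0
120 334 39.0 412 -11.0
140 334 37.0 412 -7.0
345 148 -34.0 [[707.2 -53.8 180. ]]
370 148 -33.0 [[ 707.1 -103.6  180. ]]
400 148 -31.0 [[ 707.2 -163.7  180. ]]
```

The toaster's slot middle is at (≈709, −113) with yaw 0, and the tray is lined up. I insert about 50 mm while gripping.

>>> move_arm:
  deltas:
    - [0, 0.04, 0, 0, 0, 0.01]
    - [0, 0.1, 0, 0, 0, 0.01]
    - [0, 0.18, 0, 0, 0, 0.01]
    - [0, 0.26, 0, 0, 0, 0.01]
    - [0, 0.34, 0, 0, 0, 0.01]
    - [0, 0.42, 0, 0, 0, 0.01]
    - [0, 0.5, 0, 0, 0, 0.01]
    - [0, 0.56, 0, 0, 0, 0.01]
    - [0, 0.62, 0, 0, 0, 0.01]
    - [0, 0.66, 0, 0, 0, 0.01]
    - [0, 0.7, 0, 0, 0, 0.01]
    - [0, 0.72, 0, 0, 0, 0.01]

```text
t: 12.95
ee_pos: [597.0, -111.1, -25.9]
tool_rot: [-179.8, -0.0, 90.1]
wrist_force: [-12.0, -0.1, 18.0]
width: 12.0
gripper_force: 61.1
```

>>> move_arm:
  deltas:
    - [0, 0.03, 0, 0, 0, 0]
    - [0, 0.06, 0, 0, 0, 0]
    - [0, 0.09, 0, 0, 0, 0]
    - [0, 0.12, 0, 0, 0, 0]
    - [0, 0.12, 0, 0, 0, 0]

```text
t: 13.58
ee_pos: [615.5, -111.1, -25.8]
tool_rot: [-179.8, -0.0, 90.1]
wrist_force: [-7.2, -0.5, 14.2]
width: 12.1
gripper_force: 60.6
```

>>> move_arm:
  deltas:
    - [0, 0.04, 0, 0, 0, 0]
    - [0, 0.08, 0, 0, 0, 0]
    - [0, 0.12, 0, 0, 0, 0]
    - [0, 0.16, 0, 0, 0, 0]
    - [0, 0.16, 0, 0, 0, 0]

```text
t: 14.2
ee_pos: [639.9, -111.0, -25.8]
tool_rot: [-179.9, -0.0, 90.1]
wrist_force: [-5.0, 0.2, 10.8]
width: 11.9
gripper_force: 60.4
```

```bash
python3 - <<'E'
from h import *
s=robot.sense();print(s['ee_pos'],s['wrist_force'],s['ft_torque'],s['width'])
w=cam('wrist');g=cv2.GaussianBlur(cv2.cvtColor(w['pixels'],cv2.COLOR_RGB2GRAY),(3,3),0).astype(float)
for r in (205,230,255):
    e=np.diff(g[r,280:420]);i=np.argsort(-abs(e))[:6];L=sorted((int(j)+280,round(e[j])) for j in i);print(r,L,[ray(w,(a+1,r),16)[0].round(1).tolist() for a,_ in L[:3]])
E
```

```text
[ 639.86008418 -111.02698127  -25.79287595] [-5.04834563  0.2198475  10.82153939] [ 0.0089193   0.93461352 -0.0440615 ] 11.911648371090347
205 [(300, -7), (301, -10), (302, -4), (337, -7), (338, -7), (342, -4)] [[633.1, -68.8, 16.0], [633.5, -68.8, 16.0], [633.9, -68.8, 16.0]]
230 [(284, -1), (300, -6), (301, -13), (302, -6), (417, 2), (418, 17)] [[626.4, -79.2, 16.0], [633.0, -79.1, 16.0], [633.4, -79.1, 16.0]]
255 [(281, -1), (283, -1), (300, -5), (301, -15), (302, -11), (303, -2)] [[624.9, -90.0, 16.0], [625.7, -90.0, 16.0], [632.9, -89.9, 16.0]]
```

Inserted about 54 mm. I release and lift clear, then reorient for a tilted final push.

>>> move_arm:
  deltas:
    - [0, 0, 0, 0, 0, 0]
    - [0, 0, 0, 0, 0, 0]
    - [0, 0, 0, 0, 0, 0]
  claw: 0.35

```text
t: 14.62
ee_pos: [640.3, -111.9, -27.0]
tool_rot: [-179.9, -0.0, 90.1]
wrist_force: [0.4, 0.3, -0.5]
width: 29.8
gripper_force: 0.0
```

>>> move_arm:
  deltas:
    - [0, 0, -0.1, 0, 0, 0]
    - [0, 0, -0.3, 0, 0, 0]
    - [0, -0.2, -0.6, 0, 0, 0]
    - [0, -0.5, -0.7, 0, 0, -0.3]
    - [0, -0.8, -0.7, 0, 0, -0.6]
    - [0, -0.8, -0.7, 0, 0, -1]
    - [0, -0.8, -0.7, 0, 0, -1]

```text
t: 15.5
ee_pos: [521.3, -112.9, 80.0]
tool_rot: [179.9, 0.1, 120.0]
wrist_force: [0.0, 0.3, -0.2]
width: 30.4
gripper_force: 0.0
```

>>> move_arm:
  deltas:
    - [0, 0, 0, 0, 0, -0.35]
    - [0, 0, 0, 0, 0, -0.7]
    - [0, 0, 0, 0, 0, -1]
    - [0, 0, 0, 0, 0, -1]
  claw: 0

```text
t: 16.0
ee_pos: [521.8, -112.8, 79.3]
tool_rot: [180.0, 0.1, 149.8]
wrist_force: [-0.2, 0.8, -0.3]
width: -0.3
gripper_force: 0.0
```

>>> move_arm:
  deltas:
    - [0, 0, 0, 0, 0, -0.35]
    - [0, 0, 0, 0, 0, -0.7]
    - [0, 0, 0, 0, 0, -1]
    - [0, 0, 0, 0, 0, -1]

```text
t: 16.5
ee_pos: [521.4, -112.7, 79.0]
tool_rot: [-180.0, 0.0, 179.7]
wrist_force: [0.3, 0.2, 0.2]
width: -0.3
gripper_force: 0.0
```

```bash
python3 - <<'E'
from h import *
s=robot.sense();print(s['ee_pos'],s['tool_rot'],s['q'])
# true tip = TCP - 38.5*toolz ; tilt 30 deg: wanted tip
def tcp(tip,a): return np.array(tip)+38.5*np.array([np.sin(np.radians(a)),0,-np.cos(np.radians(a))])
for tip in((600,-113,60),(600,-113,8)):
    t=tcp(tip,30);print(t.round(1));plan(t,180,30)
E
```

```text
[ 521.39506436 -112.71196903   78.98228894] [-1.79991789e+02  2.66610903e-02  1.79713775e+02] [-1.77060483e+01  1.99238566e+00  1.03191475e+02  1.52652992e-04
  7.47882425e+01 -1.07419862e+02]
[ 619.2 -113.    26.7]
shift [-0.652  0.001  0.349] turn [-0.003 -0.999 -0.009] t 16.5
[ 619.2 -113.   -25.3]
shift [-0.652  0.001  0.696] turn [-0.003 -0.999 -0.009] t 16.5
```

>>> move_arm:
  deltas:
    - [-0.2, 0, 0.1, 0, -0.3, -0.01]
    - [-0.4, 0, 0.2, 0, -0.6, -0.01]
    - [-0.6, 0, 0.3, 0, -0.9, -0.01]
    - [-0.652, 0, 0.35, 0, -1, -0.01]
    - [-0.652, 0, 0.45, 0, -1, -0.01]
    - [-0.652, 0, 0.55, 0, -1, -0.01]
    - [-0.652, 0, 0.62, 0, -1, -0.01]
    - [-0.652, 0, 0.67, 0, -1, -0.01]
    - [-0.652, 0, 0.7, 0, -1, -0.01]
    - [-0.652, 0, 0.7, 0, -1, -0.01]

```text
t: 17.75
ee_pos: [618.6, -112.5, -26.6]
tool_rot: [-179.9, 30.0, -179.6]
wrist_force: [-0.2, 0.9, 0.2]
width: -0.1
gripper_force: 0.0
```

```bash
python3 - <<'E'
from h import *
s=robot.sense();print(s['ee_pos'],s['tool_rot'],s['wrist_force'])
R=Ro.from_euler('xyz',s['tool_rot'],degrees=True);print('tip',s['ee_pos']-38.5*R.as_matrix()[:,2],'world x 10mm in tool',(R.inv().apply([10,0,0])/150).round(4))
E
```

```text
[ 618.64965511 -112.48540449  -26.62987811] [-179.93252704   29.9743045  -179.63926666] [-0.24946307  0.90942821  0.19919811]
tip [ 599.41471908 -112.56116948    6.72070652] world x 10mm in tool [-0.0577 -0.0004  0.0333]
```

>>> move_arm:
  deltas:
    - [-0.035, 0, 0.02, 0, 0, 0]
    - [-0.07, 0, 0.04, 0, 0, 0]
    - [-0.104, 0, 0.06, 0, 0, 0]
    - [-0.138, 0, 0.08, 0, 0, 0]
    - [-0.173, 0, 0.1, 0, 0, 0]
    - [-0.208, 0, 0.12, 0, 0, 0]
    - [-0.242, 0, 0.14, 0, 0, 0]
    - [-0.277, 0, 0.16, 0, 0, 0]
    - [-0.312, 0, 0.18, 0, 0, 0]
    - [-0.346, 0, 0.2, 0, 0, 0]

```text
t: 19.0
ee_pos: [679.0, -112.2, -26.4]
tool_rot: [-179.9, 30.0, -179.6]
wrist_force: [-1.7, -0.8, 1.1]
width: 0.3
gripper_force: 1.1
```

>>> move_arm:
  deltas:
    - [-0.023, 0, 0.0133, 0, 0, 0]
    - [-0.046, 0, 0.0267, 0, 0, 0]
    - [-0.069, 0, 0.04, 0, 0, 0]
    - [-0.069, 0, 0.04, 0, 0, 0]

```text
t: 19.5
ee_pos: [690.8, -112.1, -26.5]
tool_rot: [-179.9, 30.0, -179.6]
wrist_force: [-1.9, -0.9, 0.7]
width: -0.3
gripper_force: 0.8
```

>>> move_arm:
  deltas:
    - [-0.017, 0, 0.01, 0, 0, 0]
    - [-0.035, 0, 0.02, 0, 0, 0]
    - [-0.035, 0, 0.02, 0, 0, 0]

```text
t: 19.88
ee_pos: [696.8, -112.1, -26.4]
tool_rot: [-179.9, 30.0, -179.6]
wrist_force: [-0.8, 0.8, -1.5]
width: -0.1
gripper_force: 0.2
```

>>> move_arm:
  deltas:
    - [-0.012, 0, 0.007, 0, 0, 0]
    - [-0.023, 0, 0.0133, 0, 0, 0]
    - [-0.023, 0, 0.0133, 0, 0, 0]

```text
t: 20.25
ee_pos: [701.0, -112.1, -26.2]
tool_rot: [-179.9, 30.0, -179.6]
wrist_force: [0.3, 0.6, -0.2]
width: 0.3
gripper_force: 0.1
```

```bash
python3 - <<'E'
from h import *
import pickle
s=robot.sense();print(s['ee_pos'],s['wrist_force'],s['gripper_force'])
w=cam('wrist');pickle.dump(w,open('w5.pkl','wb'))
R=cv2.Rodrigues(np.array(w['rvec'],float))[0];print('cam',-R.T@np.array(w['tvec']).ravel())
P=proj(w,[[679,-70,16],[679,-150,16],[694,-70,0],[709,-70,0]]);print(P.round(1).tolist())
g=cv2.GaussianBlur(cv2.cvtColor(w['pixels'],cv2.COLOR_RGB2GRAY),(3,3),0).astype(float)
for u in (int(P[0][0]),int(P[1][0])):
  e=np.diff(g[:,u]);i=np.argsort(-abs(e))[:10];print(u,sorted((int(j),round(e[j])) for j in i))
E
```

```text
[ 701.02128562 -112.14191945  -26.20512651] [ 0.34691147  0.60776063 -0.17998761] 0.12212473885028885
cam [ 554.30508306 -113.31853445   97.14216337]
[[420.5, 312.8], [231.0, 312.0], [407.3, 301.8], [401.8, 318.6]]
420 [(233, 25), (243, -30), (244, -19), (261, 19), (262, 25), (295, -48), (296, -44), (325, 24), (327, -44), (328, -27)]
231 [(178, -27), (179, -23), (251, 19), (252, 26), (293, -36), (294, -54), (295, -23), (323, -20), (324, -22), (362, 13)]
```

>>> move_arm:
  deltas:
    - [-0.012, 0, 0.007, 0, 0, 0]
    - [-0.023, 0, 0.0133, 0, 0, 0]
    - [-0.023, 0, 0.0133, 0, 0, 0]

```text
t: 20.68
ee_pos: [703.8, -112.1, -26.8]
tool_rot: [-179.9, 29.9, -179.6]
wrist_force: [-11.8, -0.8, 7.2]
width: 0.1
gripper_force: 6.0
```

>>> move_arm:
  deltas:
    - [-0.009, 0, 0.005, 0, 0, 0]
    - [-0.017, 0, 0.01, 0, 0, 0]
    - [-0.017, 0, 0.01, 0, 0, 0]

```text
t: 21.05
ee_pos: [704.1, -111.9, -28.2]
tool_rot: [-180.0, 29.6, -179.6]
wrist_force: [-34.9, -2.3, 23.2]
width: -0.2
gripper_force: 17.4
```

>>> move_arm:
  deltas:
    - [0.06, 0, -0.04, 0, 0, 0]
    - [0.2, 0, -0.15, 0, 0, 0]
    - [0.4, 0, -0.3, 0, 0, 0]
    - [0.5, 0, -0.4, 0, 0, 0]
    - [0.5, 0, -0.4, 0, 0, 0]

```text
t: 21.68
ee_pos: [612.2, -112.8, -11.6]
tool_rot: [-179.9, 30.0, -179.7]
wrist_force: [0.8, -0.1, -0.0]
width: 0.1
gripper_force: 0.0
```

```bash
python3 - <<'E'
from h import *
import pickle
s=robot.sense();print(s['t'],s['ee_pos'],s['tool_rot'])
w=cam('wrist');pickle.dump(w,open('w6.pkl','wb'))
g=cv2.GaussianBlur(cv2.cvtColor(w['pixels'],cv2.COLOR_RGB2GRAY),(3,3),0).astype(float)
for y in(-75,-90,-135,-150):
  P=proj(w,[[x,y,z] for x,z in((650,0),(694,0),(694,16),(709,16),(709,22),(709,60))])
  u0=int(P[1][0]);
  print(y,P.round(0).astype(int).tolist())
  col=np.array([g[r,int(np.interp(r,[P[0][1],P[3][1]],[P[0][0],P[3][0]]))] for r in range(480)])
  r0,r1=int(P[:,1].min())-5,min(475,int(P[:,1].max())+8)
  e=np.diff(col);pk=[(r,round(e[r])) for r in range(r0,r1) if abs(e[r])>6 and abs(e[r])>=abs(e[r-1:r+2]).max()]
  print([(r,v,'z0',ray(w,(u0,r+1),0)[0][0].round(1),'z16',ray(w,(u0,r+1),16)[0][0].round(1)) for r,v in pk])
E
```

```text
21.675 [ 612.17804279 -112.78145439  -11.58396416] [-179.89676188   30.04062485 -179.65908283]
-75 [[382, 324], [374, 358], [376, 380], [374, 389], [374, 398], [381, 461]]
[(333, -68, 'z0', np.float64(661.5), 'z16', np.float64(633.4))]
-90 [[357, 324], [352, 358], [354, 380], [352, 389], [353, 398], [357, 461]]
[]
-135 [[283, 324], [288, 358], [286, 380], [288, 389], [287, 398], [283, 461]]
[]
-150 [[259, 324], [266, 357], [264, 380], [266, 389], [265, 398], [258, 461]]
[(333, -63, 'z0', np.float64(662.0), 'z16', np.float64(633.8))]
```

```bash
python3 - <<'E'
from h import *
import pickle
t=cam('top');pickle.dump(t,open('top2.pkl','wb'));t0=pickle.load(open('top0.pkl','rb'))
xs=np.arange(600,724,4)
for y in(-70,-90,-110,-130,-150):
  P=proj(t,[[x,y,10] for x in xs]).astype(np.float32).reshape(1,-1,2)
  f=lambda d:[cv2.remap(d['pixels'].astype(np.float32),P,None,1)[0]][0]
  a,b=f(t),f(t0)
  print(y,[(int(x),int(A.mean()),int(A[2]-A[0]),int(B.mean()),int(B[2]-B[0])) for x,A,B in zip(xs,a,b)][::2])
E
```

```text
-70 [(600, 154, -5, 145, -4), (608, 154, -5, 146, -5), (616, 154, -5, 145, -4), (624, 154, -5, 146, -5), (632, 154, -4, 146, -4), (640, 154, -5, 146, -5), (648, 153, -5, 146, -5), (656, 154, -4, 146, -5), (664, 154, -5, 146, -6), (672, 153, -5, 144, -5), (680, 154, -5, 145, -5), (688, 132, -5, 145, -5), (696, 120, 1, 116, -5), (704, 75, 4, 75, 0), (712, 136, 4, 128, 4), (720, 106, 3, 99, 2)]
-90 [(600, 155, -5, 146, -5), (608, 154, -5, 145, -4), (616, 154, -5, 145, -5), (624, 154, -5, 146, -5), (632, 154, -5, 146, -5), (640, 155, -4, 146, -5), (648, 153, -6, 146, -5), (656, 154, -6, 145, -5), (664, 153, -5, 146, -5), (672, 154, -5, 145, -5), (680, 154, -5, 144, -5), (688, 130, -4, 124, -6), (696, 107, 6, 108, -6), (704, 106, 6, 109, -6), (712, 61, 0, 58, -5), (720, 53, -3, 49, -3)]
-110 [(600, 101, 0, 146, -5), (608, 154, -5, 146, -5), (616, 154, -6, 146, -5), (624, 154, -5, 146, -4), (632, 153, -5, 146, -5), (640, 154, -5, 146, -4), (648, 154, -5, 145, -5), (656, 154, -4, 145, -5), (664, 153, -6, 146, -4), (672, 154, -5, 145, -5), (680, 155, -5, 146, -5), (688, 129, -5, 127, -5), (6
[... 187 characters left out ...]
5, -4), (632, 154, -5, 146, -5), (640, 154, -5, 146, -5), (648, 154, -5, 145, -5), (656, 154, -6, 145, -5), (664, 154, -5, 145, -4), (672, 154, -5, 146, -5), (680, 155, -5, 145, -5), (688, 136, -5, 145, -5), (696, 154, -5, 145, -4), (704, 150, -5, 125, -5), (712, 55, 0, 54, -4), (720, 47, 0, 44, 0)]
-150 [(600, 154, -5, 145, -5), (608, 154, -6, 145, -5), (616, 154, -5, 145, -5), (624, 155, -6, 146, -5), (632, 154, -5, 146, -5), (640, 154, -4, 147, -5), (648, 154, -5, 146, -5), (656, 155, -5, 146, -6), (664, 153, -5, 145, -5), (672, 153, -5, 146, -5), (680, 154, -5, 145, -5), (688, 133, -4, 145, -5), (696, 154, -4, 146, -5), (704, 149, -3, 127, -6), (712, 58, -2, 58, -2), (720, 48, 0, 44, 0)]
```

```bash
python3 - <<'E'
from h import *
import pickle
t=pickle.load(open('top2.pkl','rb'));t0=pickle.load(open('top0.pkl','rb'));xs=np.arange(680,716,1.5)
def prof(d,ys,xs=xs):
  r=0
  for y in ys:
    P=proj(d,[[x,y,16] for x in xs]).astype(np.float32).reshape(1,-1,2)
    r=r+cv2.remap(d['pixels'].astype(np.float32),P,None,1)[0].mean(1)
  return r/len(ys)
for ys in(np.arange(-155,-125,3),):
  for x,a,b in zip(xs,prof(t,ys),prof(t0,ys)):print(x,int(a),int(b),end=' | ')
E
```

```text
680.0 154 145 | 681.5 154 145 | 683.0 154 146 | 684.5 151 146 | 686.0 144 146 | 687.5 130 145 | 689.0 119 145 | 690.5 115 145 | 692.0 136 145 | 693.5 148 145 | 695.0 154 145 | 696.5 154 145 | 698.0 154 145 | 699.5 154 144 | 701.0 153 140 | 702.5 151 131 | 704.0 147 119 | 705.5 134 110 | 707.0 117 101 | 708.5 95 90 | 710.0 72 70 | 711.5 52 51 | 713.0 40 37 | 714.5 41 37 |
```

The bar spans x≈692 to 707 and meets the face, so the tray is at or within about 1 mm of home. The fingertip had touched the worktop during that push, so I confirm with one more gentle push from slightly higher.

>>> move_arm:
  deltas:
    - [-0.04, 0, 0.13, 0, 0, 0]
    - [-0.15, 0, 0.19, 0, 0, 0]
    - [-0.28, 0, 0.26, 0, 0, 0]
    - [-0.4, 0, 0.33, 0, 0, 0]
    - [-0.466, 0, 0.366, 0, 0, 0]
    - [-0.466, 0, 0.366, 0, 0, 0]

```text
t: 22.52
ee_pos: [701.5, -112.0, -24.6]
tool_rot: [-179.9, 30.0, -179.6]
wrist_force: [-0.3, -0.9, -1.2]
width: 0.3
gripper_force: 0.0
```

>>> move_arm:
  deltas:
    - [-0.012, 0, 0.007, 0, 0, 0]
    - [-0.023, 0, 0.0133, 0, 0, 0]
    - [-0.035, 0, 0.02, 0, 0, 0]
    - [-0.035, 0, 0.02, 0, 0, 0]

```text
t: 23.02
ee_pos: [704.3, -112.1, -25.4]
tool_rot: [-180.0, 29.8, -179.6]
wrist_force: [-22.6, -1.6, 15.4]
width: -0.1
gripper_force: 12.9
```

>>> move_arm:
  deltas:
    - [-0.005, 0, 0.003, 0, 0, 0]
    - [-0.009, 0, 0.005, 0, 0, 0]
    - [-0.009, 0, 0.005, 0, 0, 0]

```text
t: 23.4
ee_pos: [704.5, -112.0, -25.7]
tool_rot: [-180.0, 29.7, -179.6]
wrist_force: [-38.8, -2.4, 27.9]
width: 0.2
gripper_force: 22.7
```

>>> move_arm:
  deltas:
    - [0.08, 0, -0.05, 0, 0, 0]
    - [0.25, 0, -0.2, 0, 0, 0]
    - [0.45, 0, -0.4, 0, 0, 0]
    - [0.5, 0, -0.7, 0, 0, 0]
    - [0.5, 0, -0.9, 0, 0, 0]
    - [0.5, 0, -0.9, 0, 0, 0]

```text
t: 24.15
ee_pos: [577.0, -113.8, 58.2]
tool_rot: [-179.8, 30.3, -179.6]
wrist_force: [1.6, 0.3, -0.2]
width: -0.2
gripper_force: 0.0
```

```bash
python3 - <<'E'
from h import *
import pickle
s=robot.sense();print(s['t'],s['ee_pos'],s['tool_rot'])
t=cam('top');xs=np.arange(684.5,713,1.5)
for ys in(np.arange(-155,-125,3),np.arange(-105,-90,3)):
  r=0
  for y in ys:
    P=proj(t,[[x,y,16] for x in xs]).astype(np.float32).reshape(1,-1,2)
    r=r+cv2.remap(t['pixels'].astype(np.float32),P,None,1)[0].mean(1)/len(ys)
  print([(x,int(v)) for x,v in zip(xs.tolist(),r)])
w=cam('wrist');pickle.dump(w,open('w7.pkl','wb'))
g=cv2.GaussianBlur(cv2.cvtColor(w['pixels'],cv2.COLOR_RGB2GRAY),(3,3),0).astype(float)
print(proj(w,[[694,-75,0],[694,-75,16],[709,-75,16],[709,-75,22],[694,-150,16],[709,-150,22]]).round(1).tolist())
for y in(-70,-80,-145,-155):
  P=proj(w,[[694,y,16]])[0];u=int(P[0]);v=int(P[1])
  if 0<u<640:
    e=np.diff(g[:,u]);pk=[(r,round(e[r]),ray(w,(u,r+1),16)[0][0].round(1)) for r in range(max(v-60,2),min(v+60,476)) if abs(e[r])>7 and abs(e[r])>=abs(e[r-1:r+2]).max()];print(y,u,v,pk)
E
```

```text
24.15 [ 576.98030755 -113.81556545   58.2303586 ] [-179.75732867   30.29284952 -179.59702376]
[(684.5, 153), (686.0, 150), (687.5, 142), (689.0, 129), (690.5, 120), (692.0, 137), (693.5, 147), (695.0, 153), (696.5, 153), (698.0, 153), (699.5, 153), (701.0, 153), (702.5, 150), (704.0, 146), (705.5, 132), (707.0, 116), (708.5, 95), (710.0, 72), (711.5, 52)]
[(684.5, 150), (686.0, 142), (687.5, 123), (689.0, 102), (690.5, 84), (692.0, 94), (693.5, 101), (695.0, 106), (696.5, 106), (698.0, 106), (699.5, 107), (701.0, 106), (702.5, 106), (704.0, 106), (705.5, 103), (707.0, 96), (708.5, 84), (710.0, 70), (711.5, 57)]
[[361.7, 304.7], [363.2, 320.0], [361.7, 328.9], [362.2, 334.8], [277.7, 319.6], [278.5, 334.4]]
-70 368 320 [(302, -43, np.float64(668.0)), (318, 43, np.float64(692.3)), (320, -30, np.float64(695.6)), (330, -35, np.float64(712.7))]
-80 357 319 [(301, -34, np.float64(666.6))]
-145 283 319 [(301, -42, np.float64(667.1))]
-155 272 319 [(301, -42, np.float64(667.2)), (317, 41, np.float64(691.5)), (326, -31, np.float64(706.5)), (330, -22, np.float64(713.5))]
```

The bar's near edge is at ≈692 and the face at ≈707, so it is flush and holds against 38 N: the narrow tray is home. Now the wide tray.

```bash
python3 - <<'E'
from h import *
import pickle
plan((500,0,130),180,0)
t=pickle.load(open('top0.pkl','rb'));g=cv2.GaussianBlur(cv2.cvtColor(t['pixels'],cv2.COLOR_RGB2GRAY),(3,3),0).astype(float)
L=[];
for u in range(232,292,3):
    v0=int(159-(u-222)*0.092);e=np.diff(g[v0-8:v0+10,u]);k=int(np.argmax(e));
    num=e[max(k-2,0):k+3];v=v0-8+(np.arange(max(k-2,0),max(k-2,0)+len(num))*num).sum()/num.sum()+.5;L.append((u,v))
L=np.array(L);
for z in(0,25,50):
    P=ray(t,L,z);c=np.polyfit(P[:,1],P[:,0],1);print(z,'yaw',np.degrees(np.arctan(-c[0])),'x at y=127',np.polyval(c,127),'res',np.std(P[:,0]-np.polyval(c,P[:,1])))
# left/right sides of foot at row 150
for v in(140,145,150):
    e=np.diff(g[v]);print(v,[(u,round(e[u])) for u in range(205,310) if abs(e[u])>8 and abs(e[u])>=abs(e[u-1:u+2]).max()])
E
```

```text
shift [ 0.185  0.755 -0.684] turn [-1.000e-03  1.002e+00  1.100e-02] t 24.25
0 yaw 6.633575436975523 x at y=127 724.5298463758922 res 0.3885296616352554
25 yaw 6.633575436975619 x at y=127 719.6502594240632 res 0.38080000407830583
50 yaw 6.63357543697566 x at y=127 714.770672472235 res 0.37307034652134646
140 [(216, -21), (229, 11), (230, 11), (284, -12), (298, 20)]
145 [(216, -17), (217, -17), (230, 17), (298, 20)]
150 [(217, -18), (299, 32)]
```

>>> move_arm:
  deltas:
    - [0, 0.3, -0.1, 0, 0, 0]
    - [0, 0.6, -0.2, 0, 0, 0]
    - [0, 0.9, -0.2, 0, 0, 0]
    - [0, 1, -0.2, 0, 0, 0]

```text
t: 24.75
ee_pos: [559.2, 40.0, 79.2]
tool_rot: [-179.9, 29.9, -179.5]
wrist_force: [-1.1, -0.5, -0.5]
width: 0.3
gripper_force: 0.0
```

>>> move_arm:
  deltas:
    - [0.1, 0.25, 0, 0, 0, 0]
    - [0.1, 0.5, 0, 0, 0, 0]
    - [0.1, 0.6, 0, 0, 0, 0]
    - [0.1, 0.6, 0, 0, 0, 0]
    - [0.1, 0.6, 0, 0, 0, 0]

```text
t: 25.38
ee_pos: [545.9, 126.9, 71.8]
tool_rot: [-179.9, 29.9, -179.6]
wrist_force: [0.1, -0.2, -0.3]
width: -0.1
gripper_force: 0.0
```

```bash
python3 - <<'E'
from h import *
import pickle
s=robot.sense();print(s['t'],s['ee_pos'],s['tool_rot'])
w=cam('wrist');pickle.dump(w,open('w8.pkl','wb'))
g=cv2.cvtColor(w['pixels'],cv2.COLOR_RGB2GRAY)
print(proj(w,[[725,127,0],[717,210,0],[735,40,0],[725,127,50],[717,215,50],[735,38,50]]).round().tolist())
# coarse ascii of gray
sm=cv2.resize(g,(64,40),interpolation=cv2.INTER_AREA)
print('\n'.join(''.join('@%#*+=-:. '[min(9,int(v)//20)] for v in r) for r in sm))
E
```

```text
25.375 [545.8602547  126.88718008  71.8407646 ] [-179.88212723   29.88779123 -179.5834731 ]
[[319.0, 326.0], [398.0, 323.0], [239.0, 331.0], [319.0, 372.0], [411.0, 368.0], [229.0, 376.0]]
--------::::::::::::::::::::::=+=++++++++++++++=::::::::--------
------::::::::::::::::::::::::====++++++=++++++-::::::::::------
-----:::::::::::::::::::::::::-+=+==+====+++++=::::::::::::-----
---:::::::::::::::::::::::::::=+++++=+=====++=:::::::::::::::---
--::::::::::::::::::::::::::::===+++=======+=:::::::::::::::::--
:::::::::::::::::::::::::::::========+======::::::::::::::::::--
:::::::::::::::::::::::::--:-===============---::::::::::::::::-
:::::::::::::::::::::::::======================::::::::::::::::-
:::::::::::::::::::::::::=====================-:::::::::::===---
:::::::::::::::::::::::::-====================:::::::::::=*++++*
::::::::::::::::::::::::::-=============-===-:::::::::::-+*=--==
::::::::::::::::::::::::::::-=============-:::::::::::::+==-====
::::::::::::::::::::::::::::::--=====:--:::::::::::::::=+=======
::::::::::::::::::::::::::::::::====-:::::::::::::::::=+===*=*++
:
[... 988 characters left out ...]
*#@@@@@@@@@@@@@@@@%@@@@@@@%%%%%@@%#******=::::::#%
######**######@@@@@@@@%%%@@@@@@%%@@@@@@@%%%%@@@@@%#*****-:::::=%
#######*###%@@@@@@@@#*%%@@@@@@@##@@@@@@@#%=+%@@@@@@%#***+:::::*#
####@%##%@@@@@@@@@@@%%@%@@@@@@@##@@@@@@@%%#--@@@@@@%%%%**-::::-#
###%@#%@@@@@@@@@@@@@@@@@@@@@@@@@@@@@@@@@@@@@#%@@@@%%%%@@@#=::::=
###@@@@@@@@@@@@@@@@@@@@@@@@@@@@@@@@@@@@@@@@@@@@@@@@@@@@@@@@@*-::
#%@@@@@@@@%%@@@@@@@@@@@@@@@@@@@@@@@@@@@@@@@@@@@@@@@@%%@@@@@@@@%#
%@@@@@@@@@%%@@@@@@@@@@@@@@@@@@@@@@@@@@@@@@@@@@@@@@@@%%@@@@@@@@@%
@@@@@@@@@@%%@@@@@@@@@@@@@@@@@@@@@@@@@@@@@@@@@@@@@@@@%%@@@@@@@@@@
%%%%@@@@@@@%@%@@@@@@@@@@@@@@@@@@@@@@@@@@@@@@@@@@@@@@%@@@@@@@%%%%
@@%%@@@@@@@@@@@@@@@@@@@@@@@@@@@@@@@@@@@@@@@@@@@@@@@@@@@@@@@%%%%#
```

The wrist view is mostly blocked by the gripper, so I refine the coffee machine's pose from the top picture instead.

```bash
python3 - <<'E'
from h import *
import pickle
t=pickle.load(open('top0.pkl','rb'));g=cv2.GaussianBlur(cv2.cvtColor(t['pixels'],cv2.COLOR_RGB2GRAY),(3,3),0).astype(float)
def sub(e,k): n=abs(e[k-2:k+3]);return (np.arange(k-2,k+3)*n).sum()/n.sum()+.5
R=[];L=[]
for v in range(70,149,4):
    e=np.diff(g[v]);k=280+int(np.argmax(e[280:308]));R.append((sub(e,k),v))
for v in range(132,153,2):
    e=np.diff(g[v]);k=208+int(np.argmin(e[208:224]));L.append((sub(e,k),v))
F=[]
for n,E,z in(('R',R,50),('L',L,50)):
    P=ray(t,E,z);c=np.polyfit(P[:,0],P[:,1],1);print(n,'yaw',np.degrees(np.arctan(c[0])).round(2),'y at x=715',np.polyval(c,715).round(1),'res',np.std(P[:,1]-np.polyval(c,P[:,0])).round(2),P[[0,-1],:2].round())
for u in(240,258,280):
    a=g[:,u-1:u+2].mean(1);print(u,[int(x) for x in a[142:172]])
P=[[717+27*0,0,0]]
E
```

```text
R yaw 6.16 y at x=715 38.4 res 3.88 [[914.  60.]
 [739.  40.]]
L yaw 5.21 y at x=715 220.0 res 1.04 [[773. 226.]
 [728. 219.]]
240 [110, 125, 138, 143, 140, 131, 118, 108, 104, 103, 104, 102, 98, 86, 70, 57, 63, 88, 113, 129, 140, 145, 146, 147, 147, 146, 146, 146, 146, 146]
258 [140, 144, 140, 128, 115, 108, 106, 106, 105, 102, 93, 79, 61, 53, 68, 96, 120, 135, 143, 146, 146, 146, 147, 147, 147, 147, 147, 146, 146, 147]
280 [132, 118, 108, 107, 107, 107, 106, 102, 89, 70, 55, 62, 87, 108, 123, 137, 144, 146, 146, 147, 147, 146, 146, 146, 146, 146, 146, 146, 146, 146]
```

```bash
python3 - <<'E'
from h import *
plan((472,240,190),150,0)
plan((472,344,190),85,0,cur=((472,240,190),(180,0,150)))
E
```

```text
shift [ 0.032  0.758 -0.926] turn [0.261 0.974 0.988] t 25.425
shift [0.347 0.6   0.   ] turn [ 0.    -0.     2.167] t 25.425
```

>>> move_arm:
  deltas:
    - [0.01, 0.19, -0.25, 0.06, 0.24, 0.24]
    - [0.02, 0.38, -0.5, 0.13, 0.48, 0.48]
    - [0.03, 0.57, -0.75, 0.19, 0.72, 0.72]
    - [0.03, 0.76, -0.92, 0.26, 0.97, 0.98]
    - [0.03, 0.76, -0.92, 0.26, 0.97, 0.98]
    - [0.03, 0.76, -0.92, 0.26, 0.97, 0.98]

```text
t: 26.18
ee_pos: [472.9, 239.6, 188.8]
tool_rot: [-180.0, 0.2, 150.3]
wrist_force: [-0.1, -0.2, -0.8]
width: 0.0
gripper_force: 0.0
```

>>> move_arm:
  deltas:
    - [0.15, 0.3, 0, 0, 0, 0.35]
    - [0.3, 0.6, 0, 0, 0, 0.7]
    - [0.35, 0.6, 0, 0, 0, 1]
    - [0.35, 0.6, 0, 0, 0, 1]

```text
t: 26.68
ee_pos: [470.9, 344.3, 188.8]
tool_rot: [179.9, 0.2, 120.4]
wrist_force: [0.9, 0.7, -0.9]
width: -0.3
gripper_force: 0.0
```

>>> move_arm:
  deltas:
    - [0, 0, 0, 0, 0, 0.35]
    - [0, 0, 0, 0, 0, 0.7]
    - [0, 0, 0, 0, 0, 1]
    - [0, 0, 0, 0, 0, 1]

```text
t: 27.18
ee_pos: [472.0, 343.6, 189.8]
tool_rot: [179.8, 0.1, 90.5]
wrist_force: [0.5, 0.0, -0.3]
width: -0.1
gripper_force: 0.0
```

```bash
python3 - <<'E'
from h import *
import pickle
s=robot.sense();print(s['t'],s['ee_pos'],s['tool_rot'])
w=cam('wrist');pickle.dump(w,open('w9.pkl','wb'))
c,th=(549.8,344),np.radians(-5.4);u=np.array([np.cos(th),np.sin(th)]);n=np.array([-u[1],u[0]])
f=lambda a,b,z:[*(np.array(c)+a*u+b*n),z]
print(proj(w,[f(-65,70,16),f(-65,-70,16),f(65,64,10),f(65,-64,10)]).round().tolist())
m=((w['pixels'][:,:,2].astype(int)-w['pixels'][:,:,0])>0).astype(np.uint8)
m=cv2.morphologyEx(m,cv2.MORPH_OPEN,np.ones((3,3)))
print('\n'.join(''.join('#' if v>.5 else '.' for v in r) for r in cv2.resize(m.astype(np.float32),(80,36),interpolation=cv2.INTER_AREA)))
E
```

```text
27.175 [472.02130862 343.64125721 189.82323968] [1.79765451e+02 8.28416280e-02 9.04509588e+01]
[[339.0, 135.0], [324.0, 269.0], [464.0, 156.0], [440.0, 273.0]]
................................................................................
................................................................................
................................................................................
................................................................................
................................................................................
................................................................................
................................................................................
................................................................................
................................................................................
................................................................................
...........................................###..................................
..........................................#####..
[... 1275 characters left out ...]
########################.#########....##############
...............##########..############..############..#######....##############
...........###.#########..#############..############...#######..###############
........########################################################################
....#.#######################...##.############.#...########################.###
...####################################################.########################
##############################################################################.#
.###################.#####################################.####################.
.############################################################.#################.
```

```bash
python3 - <<'E'
from h import *
import pickle
w=pickle.load(open('w9.pkl','rb'));g=cv2.GaussianBlur(cv2.cvtColor(w['pixels'],cv2.COLOR_RGB2GRAY),(3,3),0).astype(float)
sat=w['pixels'][:,:,2].astype(float)-w['pixels'][:,:,0]; sat=cv2.GaussianBlur(sat,(5,5),0)
for r in(145,165,185,205,225,245,262):
    u=int(np.interp(r,[135,269],[339,324]));e=np.diff(sat[r]);eg=np.diff(g[r])
    k=u-18+np.argmax(e[u-18:u+18]);kg=u-18+np.argmax(abs(eg[u-18:u+18]))
    print(r,u,'sat',k,round(e[k],1),ray(w,(k+1,r),16)[0][:2].round(1),'gray',kg,round(eg[kg]),ray(w,(kg+1,r),16)[0][:2].round(1))
for col in(345,365,385,405):
    for name,a,b in(('up',120,165),('dn',250,290)):
        eg=np.diff(g[:,col]);e=np.diff(sat[:,col]);kg=a+np.argmax(abs(eg[a:b]));k=a+np.argmax(abs(e[a:b]))
        print(name,col,kg,round(eg[kg]),ray(w,(col,kg+1),10)[0][:2].round(1),'sat',k,round(e[k],1),ray(w,(col,k+1),10)[0][:2].round(1))
E
```

```text
145 337 sat 338 5.2 [492.1 410.6] gray 337 -22 [491.1 410.6]
165 335 sat 336 5.1 [490.6 391.1] gray 335 -27 [489.5 391.1]
185 333 sat 334 5.2 [488.9 371.1] gray 333 -23 [487.9 371.1]
205 331 sat 331 4.7 [486.2 350.6] gray 345 29 [500.7 350.7]
225 328 sat 328 1.1 [483.4 329.4] gray 328 -32 [483.4 329.4]
245 326 sat 327 1.6 [482.7 307.6] gray 326 -33 [481.6 307.6]
262 324 sat 325 3.7 [480.8 288.5] gray 340 -31 [497.  288.6]
up 345 137 -5 [498.3 417.4] sat 137 5.2 [498.3 417.4]
dn 345 289 -73 [502.7 253.4] sat 269 -5.7 [502.1 277.3]
up 365 164 40 [519.5 391.1] sat 139 5.0 [518.5 415.7]
dn 365 250 -56 [523.3 299.4] sat 271 -7.0 [524.3 275.1]
up 385 161 -48 [539.8 394.3] sat 159 1.1 [539.7 396.3]
dn 385 257 55 [545.6 291.5] sat 273 -7.2 [546.7 272.8]
up 405 163 -49 [560.4 392.5] sat 143 2.6 [559.  412.2]
dn 405 259 51 [567.7 289.3] sat 275 -6.7 [569.1 270.6]
```

The wide tray's bar outer edge fits a line with yaw −5.2°, giving bar centre (493.5, 347). I grip it the same way.

>>> move_arm:
  deltas:
    - [0.021, 0.144, 0.35, 0, 0, 0.19]
    - [0.021, 0.144, 0.7, 0, 0, 0.19]
    - [0.021, 0.144, 1, 0, 0, 0.19]
    - [0.021, 0.144, 1, 0, 0, 0.19]
  claw: 0.5

```text
t: 27.72
ee_pos: [490.5, 345.4, 35.4]
tool_rot: [-179.8, 0.3, 84.8]
wrist_force: [-0.3, 0.9, -0.6]
width: 42.4
gripper_force: 0.0
```

>>> move_arm:
  deltas:
    - [0, 0, 0.2, 0, 0, 0]
    - [0, 0, 0.35, 0, 0, 0]
    - [0, 0, 0.4, 0, 0, 0]
    - [0, 0, 0.445, 0, 0, 0]
    - [0, 0, 0.445, 0, 0, 0]
    - [0, 0, 0.445, 0, 0, 0]

```text
t: 28.48
ee_pos: [495.0, 348.5, -25.5]
tool_rot: [179.7, -0.0, 84.6]
wrist_force: [-0.2, -0.7, 0.3]
width: 42.6
gripper_force: 0.0
```

>>> move_arm:
  deltas:
    - [0, -0.01, 0.01, 0, 0, 0]
    - [0, -0.01, 0.01, 0, 0, 0]

```text
t: 28.72
ee_pos: [492.7, 348.3, -28.0]
tool_rot: [179.8, 0.0, 84.6]
wrist_force: [0.4, 0.4, -0.3]
width: 42.8
gripper_force: 0.0
```

>>> move_arm:
  deltas:
    - [0, 0, 0, 0, 0, 0]
    - [0, 0, 0, 0, 0, 0]
    - [0, 0, 0, 0, 0, 0]
    - [0, 0, 0, 0, 0, 0]
  claw: 0

```text
t: 29.22
ee_pos: [493.0, 348.4, -27.8]
tool_rot: [179.8, 0.0, 84.6]
wrist_force: [-0.4, -0.6, 2.9]
width: 12.5
gripper_force: 59.1
```

```bash
python3 - <<'E'
from h import *
s=robot.sense();print(s['t'],s['ee_pos'],s['tool_rot'],s['wrist_force'],s['width'])
u=np.array([.9945,.1045]);M=np.array([724,130.])
for gap in(25,):
    b=M-(gap+122.5)*u;p=s['ee_pos'].copy();p[:2]=b;print(b);plan(p,96)
E
```

```text
29.225 [492.9778489  348.38030932 -27.7849769 ] [1.79769170e+02 2.22142062e-02 8.45528641e+01] [-0.44651866 -0.64113578  2.87195581] 12.513750155055988
[577.31125 114.58625]
shift [-1.498  0.708  0.003] turn [ 0.008  0.002 -0.382] t 29.225
```

>>> move_arm:
  deltas:
    - [-0.06, 0.006, 0, 0, 0, 0]
    - [-0.15, 0.014, 0, 0, 0, 0]
    - [-0.25, 0.024, 0, 0, 0, 0]
    - [-0.35, 0.033, 0, 0, 0, 0]
    - [-0.45, 0.043, 0, 0, 0, 0]
    - [-0.55, 0.052, 0, 0, 0, 0]
    - [-0.65, 0.062, 0, 0, 0, 0]
    - [-0.75, 0.071, 0, 0, 0, 0]
    - [-0.85, 0.08, 0, 0, 0, 0]
    - [-0.93, 0.09, 0, 0, 0, 0]
    - [-0.98, 0.095, 0, 0, 0, 0]
    - [-0.995, 0.095, 0, 0, 0, 0]

```text
t: 30.72
ee_pos: [493.0, 197.4, -27.8]
tool_rot: [179.8, 0.0, 84.5]
wrist_force: [0.1, 4.0, 5.8]
width: 12.9
gripper_force: 59.5
```

```bash
python3 - <<'E'
from h import *
s=robot.sense();print(s['t'],s['ee_pos'],s['tool_rot'],s['wrist_force'],s['width'])
plan((577.3,116.2,-27.8),96)
E
```

```text
30.725 [493.0030831  197.40331403 -27.81284648] [1.79770432e+02 2.98668439e-02 8.45154091e+01] [0.06389718 4.03215175 5.82785854] 12.938833727188554
shift [-0.485  0.611  0.003] turn [ 0.008  0.002 -0.383] t 30.725
```

>>> move_arm:
  deltas:
    - [-0.06, 0.03, 0, 0, 0, -0.03]
    - [-0.15, 0.08, 0, 0, 0, -0.07]
    - [-0.24, 0.14, 0, 0, 0, -0.12]
    - [-0.33, 0.21, 0, 0, 0, -0.18]
    - [-0.41, 0.29, 0, 0, 0, -0.24]
    - [-0.46, 0.37, 0, 0, 0, -0.3]
    - [-0.485, 0.45, 0, 0, 0, -0.35]
    - [-0.485, 0.52, 0, 0, 0, -0.38]
    - [-0.485, 0.57, 0, 0, 0, -0.385]
    - [-0.485, 0.6, 0, 0, 0, -0.385]
    - [-0.485, 0.61, 0, 0, 0, -0.385]
    - [-0.485, 0.61, 0, 0, 0, -0.385]

```text
t: 32.22
ee_pos: [574.9, 116.1, -27.8]
tool_rot: [-179.9, 0.1, 96.1]
wrist_force: [-7.9, 0.5, 13.8]
width: 12.4
gripper_force: 60.4
```

```bash
python3 - <<'E'
from h import *
import pickle
s=robot.sense();print(s['t'],s['ee_pos'],s['tool_rot'],s['wrist_force'],s['width'])
t=cam('top');pickle.dump(t,open('top3.pkl','wb'))
u=np.array([.9945,.1045]);n=np.array([-u[1],u[0]]);B=s['ee_pos'][:2]-1.5*n
# profiles across the tray (along n) just behind its leading end, and along its axis
def prof(o,d,ss,z):
    P=proj(t,[[*(o+a*d),z] for a in ss]).astype(np.float32).reshape(1,-1,2);return cv2.remap(t['pixels'].astype(np.float32),P,None,1)[0]
for a in(60,80,):
    ss=np.arange(-84,86,3);p=prof(B+a*u,n,ss,10);print(a,[(int(k),int(v.mean()),int(v[2]-v[0])) for k,v in zip(ss,p) if abs(abs(k)-70)<13])
w=cam('wrist');g=cv2.GaussianBlur(cv2.cvtColor(w['pixels'],cv2.COLOR_RGB2GRAY),(3,3),0).astype(float)
for col in(330,400,470,):
    e=np.diff(g[:,col]);pk=[(r,round(e[r]),ray(w,(col,r+1),10)[0][:2].round(1).tolist()) for r in range(100,250) if abs(e[r])>8 and abs(e[r])>=abs(e[r-1:r+2]).max()];print(col,pk[:6])
E
```

```text
32.225 [574.86272953 116.09339722 -27.82347209] [-1.79942517e+02  1.17732855e-01  9.61006270e+01] [-7.92742791  0.4664357  13.84990005] 12.3606690794639
60 [(-81, 150, -4), (-78, 149, -5), (-75, 150, -5), (-72, 149, -5), (-69, 148, -5), (-66, 148, -4), (-63, 144, -4), (-60, 134, -2), (60, 125, -16), (63, 126, -16), (66, 125, -16), (69, 126, -16), (72, 125, -16), (75, 127, -16), (78, 126, -15), (81, 125, -15)]
80 [(-81, 151, -5), (-78, 150, -5), (-75, 150, -5), (-72, 149, -5), (-69, 146, -5), (-66, 146, -5), (-63, 145, -3), (-60, 137, -2), (60, 114, -15), (63, 113, -15), (66, 112, -15), (69, 111, -15), (72, 114, -14), (75, 112, -15), (78, 113, -14), (81, 113, -15)]
330 []
400 [(183, -39, [603.0, 169.8]), (195, 40, [603.8, 164.9]), (221, -41, [605.6, 154.1]), (233, 43, [606.5, 148.9])]
470 [(131, -29, [627.3, 193.1]), (134, 23, [627.5, 192.0]), (183, -52, [631.7, 172.9]), (196, 51, [632.8, 167.7]), (221, -51, [635.1, 157.3]), (233, 46, [636.3, 152.1])]
```

>>> move_arm:
  deltas:
    - [-0.01, 0.03, 0, 0, 0, 0]
    - [-0.01, 0.07, 0, 0, 0, 0]
    - [-0.01, 0.11, 0, 0, 0, 0]
    - [-0.01, 0.15, 0, 0, 0, 0]
    - [-0.01, 0.19, 0, 0, 0, 0]
    - [-0.01, 0.23, 0, 0, 0, 0]
    - [-0.01, 0.27, 0, 0, 0, 0]
    - [-0.01, 0.3, 0, 0, 0, 0]
    - [-0.01, 0.3, 0, 0, 0, 0]

```text
t: 33.45
ee_pos: [620.3, 119.1, -27.8]
tool_rot: [-180.0, 0.1, 96.1]
wrist_force: [-5.2, -0.5, 9.1]
width: 12.7
gripper_force: 60.0
```

>>> move_arm:
  deltas:
    - [0, 0.03, 0, 0, 0, 0]
    - [0, 0.07, 0, 0, 0, 0]
    - [0, 0.11, 0, 0, 0, 0]
    - [0, 0.15, 0, 0, 0, 0]
    - [0, 0.19, 0, 0, 0, 0]
    - [0, 0.23, 0, 0, 0, 0]
    - [0, 0.25, 0, 0, 0, 0]
    - [0, 0.25, 0, 0, 0, 0]

```text
t: 34.45
ee_pos: [657.5, 123.0, -27.8]
tool_rot: [-180.0, 0.1, 96.1]
wrist_force: [-5.3, -0.1, 8.4]
width: 12.7
gripper_force: 59.9
```

```bash
python3 - <<'E'
from h import *
s=robot.sense();print(s['ee_pos'],s['wrist_force'],s['ft_torque'],s['width'])
w=cam('wrist');g=cv2.GaussianBlur(cv2.cvtColor(w['pixels'],cv2.COLOR_RGB2GRAY),(3,3),0).astype(float)
for r in (160,190,220,250):
    e=np.diff(g[r]);pk=[(c,round(e[c]),ray(w,(c+1,r),16)[0][:2].round(1).tolist()) for c in range(270,345) if abs(e[c])>8 and abs(e[c])>=abs(e[c-1:c+2]).max()];print(r,pk)
E
```

```text
[657.45741032 122.96208739 -27.79825934] [-5.30721274 -0.11321508  8.37146618] [-0.02850453  0.92205906 -0.02018668] 12.739000299883084
160 [(299, -10, [644.3, 182.1])]
190 [(299, -9, [645.4, 170.6])]
220 [(300, -18, [646.9, 158.7])]
250 [(300, -11, [648.0, 146.1]), (301, -11, [648.4, 146.1])]
```

>>> move_arm:
  deltas:
    - [0, 0, 0, 0, 0, 0]
    - [0, 0, 0, 0, 0, 0]
    - [0, 0, 0, 0, 0, 0]
  claw: 0.35

```text
t: 34.88
ee_pos: [658.7, 124.1, -27.8]
tool_rot: [179.9, 0.1, 96.1]
wrist_force: [-0.3, 0.5, 0.7]
width: 30.3
gripper_force: 0.0
```

>>> move_arm:
  deltas:
    - [0, 0, -0.1, 0, 0, 0]
    - [0, 0, -0.3, 0, 0, 0]
    - [0, -0.2, -0.6, 0, 0, 0]
    - [0, -0.5, -0.7, 0, 0, -0.3]
    - [0, -0.8, -0.7, 0, 0, -0.6]
    - [0, -0.8, -0.7, 0, 0, -1]
    - [0, -0.8, -0.7, 0, 0, -1]

```text
t: 35.75
ee_pos: [539.9, 111.9, 78.8]
tool_rot: [179.8, 0.2, 126.1]
wrist_force: [0.5, -0.4, 0.6]
width: 30.2
gripper_force: 0.0
```

>>> move_arm:
  deltas:
    - [0, 0, 0, 0, 0, -0.35]
    - [0, 0, 0, 0, 0, -0.7]
    - [0, 0, 0, 0, 0, -1]
    - [0, 0, 0, 0, 0, -1]
  claw: 0

```text
t: 36.25
ee_pos: [540.5, 111.9, 78.1]
tool_rot: [179.9, 0.3, 155.9]
wrist_force: [0.5, -1.3, -0.4]
width: -0.2
gripper_force: 0.0
```

>>> move_arm:
  deltas:
    - [0, 0, 0, 0, 0, -0.35]
    - [0, 0, 0, 0, 0, -0.7]
    - [0, 0, 0, 0, 0, -1]
    - [0, 0, 0, 0, 0, -1]

```text
t: 36.75
ee_pos: [540.0, 111.9, 77.7]
tool_rot: [-179.9, 0.2, -174.2]
wrist_force: [-0.1, -0.4, -0.8]
width: -0.1
gripper_force: 0.0
```

```bash
python3 - <<'E'
from h import *
s=robot.sense();p=s['ee_pos'];print(s['t'],p,s['tool_rot'])
u=np.array([.9945,.1045]);a=np.radians(30)
# bar near-edge middle about (650.5,122); tip 30 mm behind, z 9
tip=np.r_[np.array([650.5,122])-33*u,9];tcp=tip+38.5*np.r_[np.sin(a)*u,-np.cos(a)]
R0=Ro.from_euler('xyz',s['tool_rot'],degrees=True)
R1=Ro.from_euler('z',6,degrees=True)*Ro.from_euler('y',-30,degrees=True)*Ro.from_euler('xyz',[180,0,180],degrees=True)
print(tip,tcp,(R0.inv().apply(tcp-p)/150).round(3),((R0.inv()*R1).as_rotvec(degrees=True)/30).round(3))
E
```

```text
36.75 [539.98377257 111.88188943  77.67556077] [-179.92402396    0.23481643 -174.23636184]
[617.6815 118.5515   9.    ] [636.825625   120.563125   -24.34197805] [-0.645 -0.006  0.683] [-0.005 -0.992 -0.007]
```

>>> move_arm:
  deltas:
    - [-0.2, 0, 0.1, 0, -0.3, 0]
    - [-0.4, 0, 0.2, 0, -0.6, 0]
    - [-0.6, 0, 0.3, 0, -0.9, 0]
    - [-0.645, -0.006, 0.35, 0, -1, 0]
    - [-0.645, -0.006, 0.45, 0, -1, 0]
    - [-0.645, -0.006, 0.55, 0, -1, 0]
    - [-0.645, -0.006, 0.62, 0, -1, 0]
    - [-0.645, -0.006, 0.66, 0, -1, 0]
    - [-0.645, -0.006, 0.683, 0, -1, 0]
    - [-0.645, -0.006, 0.683, 0, -1, 0]

```text
t: 38.0
ee_pos: [636.3, 121.1, -24.8]
tool_rot: [-179.9, 30.2, -173.9]
wrist_force: [0.4, -0.4, -0.0]
width: 0.1
gripper_force: 0.0
```

>>> move_arm:
  deltas:
    - [-0.035, 0, 0.02, 0, 0, 0]
    - [-0.07, 0, 0.04, 0, 0, 0]
    - [-0.104, 0, 0.06, 0, 0, 0]
    - [-0.138, 0, 0.08, 0, 0, 0]
    - [-0.173, 0, 0.1, 0, 0, 0]
    - [-0.208, 0, 0.12, 0, 0, 0]
    - [-0.242, 0, 0.14, 0, 0, 0]
    - [-0.277, 0, 0.16, 0, 0, 0]
    - [-0.312, 0, 0.18, 0, 0, 0]
    - [-0.312, 0, 0.18, 0, 0, 0]

```text
t: 39.25
ee_pos: [690.6, 126.9, -24.4]
tool_rot: [-179.9, 30.2, -173.9]
wrist_force: [0.3, -0.2, 0.1]
width: 0.0
gripper_force: 0.0
```

>>> move_arm:
  deltas:
    - [-0.023, 0, 0.0133, 0, 0, 0]
    - [-0.046, 0, 0.0267, 0, 0, 0]
    - [-0.069, 0, 0.04, 0, 0, 0]
    - [-0.069, 0, 0.04, 0, 0, 0]

```text
t: 39.75
ee_pos: [702.0, 128.0, -24.6]
tool_rot: [-179.9, 30.2, -173.9]
wrist_force: [-0.9, -0.7, 1.1]
width: -0.1
gripper_force: 0.5
```

>>> move_arm:
  deltas:
    - [-0.017, 0, 0.01, 0, 0, 0]
    - [-0.035, 0, 0.02, 0, 0, 0]
    - [-0.035, 0, 0.02, 0, 0, 0]

```text
t: 40.12
ee_pos: [707.7, 128.9, -24.7]
tool_rot: [-179.9, 30.2, -173.9]
wrist_force: [-3.3, -0.2, 1.0]
width: -0.1
gripper_force: 1.6
```

>>> move_arm:
  deltas:
    - [-0.012, 0, 0.007, 0, 0, 0]
    - [-0.023, 0, 0.0133, 0, 0, 0]
    - [-0.023, 0, 0.0133, 0, 0, 0]

```text
t: 40.5
ee_pos: [711.7, 129.4, -24.6]
tool_rot: [-179.9, 30.2, -173.9]
wrist_force: [-2.5, 1.1, 0.3]
width: 0.0
gripper_force: 1.2
```

>>> move_arm:
  deltas:
    - [-0.012, 0, 0.007, 0, 0, 0]
    - [-0.023, 0, 0.0133, 0, 0, 0]
    - [-0.023, 0, 0.0133, 0, 0, 0]

```text
t: 40.88
ee_pos: [716.0, 129.6, -24.4]
tool_rot: [-179.9, 30.2, -173.9]
wrist_force: [-0.7, 0.7, 0.0]
width: -0.0
gripper_force: 0.3
```

>>> move_arm:
  deltas:
    - [-0.009, 0, 0.005, 0, 0, 0]
    - [-0.017, 0, 0.01, 0, 0, 0]
    - [-0.017, 0, 0.01, 0, 0, 0]

```text
t: 41.25
ee_pos: [717.8, 129.7, -24.8]
tool_rot: [-179.9, 30.1, -173.8]
wrist_force: [-13.2, -1.9, 8.8]
width: -0.1
gripper_force: 7.3
```

The same pattern as in the toaster: light drag, a drop as the catches snap, then a hard stop. I give a last firm but gentle press, retreat and check.

>>> move_arm:
  deltas:
    - [-0.009, 0, 0.005, 0, 0, 0]
    - [-0.014, 0, 0.008, 0, 0, 0]
    - [-0.014, 0, 0.008, 0, 0, 0]

```text
t: 41.62
ee_pos: [718.3, 129.7, -25.2]
tool_rot: [-179.9, 29.9, -173.8]
wrist_force: [-36.2, -6.9, 28.3]
width: 0.1
gripper_force: 21.5
```

>>> move_arm:
  deltas:
    - [0.08, 0, -0.05, 0, 0, 0]
    - [0.25, 0, -0.2, 0, 0, 0]
    - [0.45, 0, -0.4, 0, 0, 0]
    - [0.7, 0, -0.7, 0, 0, 0]
    - [0.9, 0, -0.95, 0, 0, 0]
    - [1, 0, -1, 0, 0, 0]
    - [1, 0, -1, 0, 0, 0]

```text
t: 42.5
ee_pos: [517.4, 108.5, 30.6]
tool_rot: [-179.9, 30.4, -173.9]
wrist_force: [0.5, -0.2, -0.3]
width: 0.0
gripper_force: 0.0
```

```bash
python3 - <<'E'
from h import *
import pickle
s=robot.sense();print(s['t'],s['ee_pos'])
t=cam('top');t0=pickle.load(open('top0.pkl','rb'))
u=np.array([.9945,.1045]);n=np.array([-u[1],u[0]])
ss=np.arange(-26,6,1.5)
def pr(d,o,u,n,ks,z=16):
  r=0
  for k in ks:
    P=proj(d,[[*(np.array(o)+k*n+a*u),z] for a in ss]).astype(np.float32).reshape(1,-1,2)
    r=r+cv2.remap(d['pixels'].astype(np.float32),P,None,1)[0].mean(1)/len(ks)
  return r
for nm,o,U,N,K in(('cm L',(724,130),u,n,range(30,62,4)),('cm R',(724,130),u,n,range(-62,-30,4)),('to L',(709,-113),np.array([1,0]),np.array([0,1]),range(8,24,3)),('to R',(709,-113),np.array([1,0]),np.array([0,1]),range(-42,-12,4))):
  print(nm,[(a,int(v),int(v0)) for a,v,v0 in zip(ss.tolist(),pr(t,o,U,N,K),pr(t0,o,U,N,K))])
d=cv2.absdiff(cv2.GaussianBlur(t['pixels'],(5,5),0),cv2.GaussianBlur(t0['pixels'],(5,5),0)).max(2)
for nme,p,r in(('mug',(721,309,40),16),('jar',(731,-326,40),14),('ram',(386,0,20),13),('mill',(686,428,40),12),('green',(350,280,10),30)):
  q=proj(t,[p])[0].astype(int);print(nme,q,int(np.percentile(d[q[1]-r:q[1]+r,q[0]-r:q[0]+r],90)))
E
```

```text
42.5 [517.38156501 108.53510282  30.63902919]
cm L [(-26.0, 146, 145), (-24.5, 140, 146), (-23.0, 128, 145), (-21.5, 112, 146), (-20.0, 107, 146), (-18.5, 119, 145), (-17.0, 135, 145), (-15.5, 144, 146), (-14.0, 147, 146), (-12.5, 147, 145), (-11.0, 147, 145), (-9.5, 147, 143), (-8.0, 146, 138), (-6.5, 140, 129), (-5.0, 130, 118), (-3.5, 111, 105), (-2.0, 89, 88), (-0.5, 66, 68), (1.0, 51, 53), (2.5, 52, 52), (4.0, 63, 61), (5.5, 77, 74)]
cm R [(-26.0, 147, 145), (-24.5, 143, 145), (-23.0, 133, 145), (-21.5, 113, 145), (-20.0, 105, 145), (-18.5, 116, 146), (-17.0, 133, 146), (-15.5, 144, 146), (-14.0, 148, 146), (-12.5, 148, 145), (-11.0, 149, 145), (-9.5, 149, 144), (-8.0, 148, 140), (-6.5, 145, 132), (-5.0, 138, 121), (-3.5, 124, 111), (-2.0, 104, 100), (-0.5, 80, 82), (1.0, 59, 61), (2.5, 48, 48), (4.0, 52, 51), (5.5, 65, 64)]
to L [(-26.0, 148, 145), (-24.5, 145, 142), (-23.0, 138, 136), (-21.5, 119, 122), (-20.0, 99, 114), (-18.5, 82, 109), (-17.0, 91, 107), (-15.5, 97, 107), (-14.0, 102, 107), (-12.5, 102, 108), (-11.0, 102, 108), (-9.5, 102, 109), (-8.0, 102, 109), (-6.5, 101, 109), (-5.0, 101, 108), (-3.5, 98, 104), (-2.0, 92, 96), (-0.5, 81, 84), (1.0, 67, 69), (2.5, 54, 55), (4.0, 48, 48), (5.5, 48, 46)]
to R [(-26.0, 148, 145), (-24.5, 148, 146), (-23.0, 145, 146), (-21.5, 137, 145), (-20.0, 125, 145), (-18.5, 116, 145), (-17.0, 132, 145), (-15.5, 142, 145), (-14.0, 148, 145), (-12.5, 148, 145), (-11.0, 148, 145), (-9.5, 148, 144), (-8.0, 148, 140), (-6.5, 145, 131), (-5.0, 141, 119), (-3.5, 128, 110), (-2.0, 112, 101), (-0.5, 91, 89), (1.0, 69, 70), (2.5, 50, 51), (4.0, 37, 37), (5.5, 38, 37)]
mug [179 156] 4
jar [460 150] 4
ram [317 304] 4
mill [127 172] 3
green [194 320] 3
```

Both bars sit square and flush against their faces, the bystanders and the green look-alike are unmoved, and the arm is clear. I hand the job in.

```bash
python3 -c "
from plant import robot
print(robot.finish_job())"
```

```text
the job is handed in; nothing more can be done
None
```

I slid the narrow tray into the toaster and the wide tray into the coffee machine, each until it held against a stop at about 36–39 N and its bar measured flush to within about 1 mm, left everything else where it stood, and handed the job in at about 42.5 s; the hand-in gave no verdict.

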